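# Rack the weighted knock-out plungers and tally the batch

### The arm

A 6-joint arm with a two-finger parallel gripper is mounted at the origin on the work surface. World frame = base frame: x ahead of the robot, y to its left, z up, the work surface at z = 0. Lengths are in m, angles in rad, forces in N, time in s.
With the tool pointing down it reaches from about 0.325 to 0.775 m from the base axis. Payload 5.5 kg.
Tool frame: the origin (TCP) lies midway between the tips of the shut fingers; the grasp point (between the pads) lies 19 mm behind it; z points along the fingers, y is the line along which they close (so a half turn about z gives the same grasp; the last joint's range is limited). The gripper opens to 88 mm and grips with 3 to 60 N. Pads are 20 mm wide; open, the fingers measure 115 mm over their backs; the gripper's body (75 mm by 178 mm) begins 61 mm behind the grasp point.
Start: joints at [-1.198, 0.091, 1.231, -0, 1.82, -0.057], TCP at [0.25, -0.545, 0.223] pointing down, gripper open.
Joint ranges: [-2.87, 2.87], [-0.86, 2.18], [0.17, 2.46], [-1.51, 4.65], [0.06, 2.69], [-2.65, 2.65]. Speed limits (rad/s): [2.57, 2.57, 3.01, 3.14, 3.14, 3.14].

### API

Orientations are given as a unit quaternion [w, x, y, z].
In Python, from rig import arm, eyes gives the robot as it stands.
- The arm moves only by the tool servo_tool, never from a script. Its argument "rows" is one flat list of numbers, 7 for each row, row after row: the turn, a rotation vector about the tool's x, y, z in degrees, then the shift along the tool's x, y, z in m, then the closure in counts, from 0 (fully open) to 255 (shut). A call has 1 to 12 rows; each row shifts and turns the commanded pose from where the row before left it, along the tool's axes as they then stand; what a row does not reach is not made up. A row lasts 1/12 s, in which the tool goes at most 41.7 mm and 7.16 degrees, less where a joint would pass 70% of its speed; a pose out of reach is approached as far as the arm can. A call with a gripper value outside its range is refused whole. The fingers move at their own pace and stop on an object; the grip force is fixed at half the most. Time passes only in rows, so rows that do not move let the fingers close. It gives the time, the measured TCP pose, the force, the opening and the grip force at its end, in the units of the state.
- arm.read_state(): the state, without advancing time (a new reading comes with each control period).
- eyes.camera(name): name is "scene" or "top" or "wrist"; returns a dict with "color" (420x560x3 uint8, blue, green, red), "vertical_fov" (degrees; the focal length in pixels is half the picture's height over the tangent of half this angle, whatever the lens; pixels are square), "cx", "cy" (the principal point, pixels), "k1" (the pictures are not rectified: a ray, as slopes to the right and down, at radius r is drawn at 1 + k1 r^2 times it, then the intrinsics apply), "rvec" (rotation vector, rad) and "tvec" (3), from world to camera coordinates, as OpenCV has them. Camera axes: x right, y down, z forward; pixel columns grow to the right and rows downward; lengths in m; the calibration is good to about 2 mm. A picture is of the moment at which its call begins. There is no depth.
- arm.finish_job(): hands the job in; it is judged then, once.
The state is a dict: "time": time; "qpos": joint angles; "dq": joint speeds; "tau": joint torques, N m; "ee_pos": TCP position; "tcp_rot": TCP orientation; "contact_force": force on the tool from outside, world axes, zero at the start; "ft_torque": the same for the moment, N m; "grip_width": finger opening in m; "gripper_force": force on a finger pad.
Only numpy, scipy, OpenCV 4.12 (cv2) and the standard library are available. Lean on these libraries where they do the work, as an engineer would, in place of code of your own. Each camera call takes 0.05 s, during which the arm holds its last target. There are 200 camera calls.

### The job

Put every loose knock-out plunger into the sloped rack, one to a lane and resting flat on both crossbars, heavy end downhill and lower end at the stop strip: the two ends look alike, so lift each plunger and feel or watch which end drops. When all are in the rack, swing the tally counter's lever fully to its stop and let it spring back, and leave the spanner, oil can and die block where they are.

Things in the scene. Friction and masses are not known exactly. Their poses are not given: they have to be found in the camera images.
- pin1_c (a point): knock-out plunger: square alloy tube 120 x 24 x 24 mm, like black caps on both ends, 0.22 to 0.42 kg. Point at its centre; x axis along it. May be absent. One end hides a tungsten slug: balance point about 30 mm off the middle. The x axis does not tell which end. Gripped gently (5 N) at mid-length it droops, heavy end down; gripped hard (25 N up) it stays put, with 0.06 to 0.12 N m on the wrist.
- pin2_c (a point): knock-out plunger: square alloy tube 120 x 24 x 24 mm, like black caps on both ends, 0.22 to 0.42 kg. Point at its centre; x axis along it. May be absent. One end hides a tungsten slug: balance point about 30 mm off the middle. The x axis does not tell which end. Handles as pin1_c.
- pin3_c (a point): knock-out plunger: square alloy tube 120 x 24 x 24 mm, like black caps on both ends, 0.22 to 0.42 kg. Point at its centre; x axis along it. May be absent. One end hides a tungsten slug: balance point about 30 mm off the middle. The x axis does not tell which end. Handles as pin1_c.
- pin4_c (a point): knock-out plunger: square alloy tube 120 x 24 x 24 mm, like black caps on both ends, 0.22 to 0.42 kg. Point at its centre; x axis along it. May be absent. One end hides a tungsten slug: balance point about 30 mm off the middle. The x axis does not tell which end. Handles as pin1_c.
- pin5_c (a point): knock-out plunger: square alloy tube 120 x 24 x 24 mm, like black caps on both ends, 0.22 to 0.42 kg. Point at its centre; x axis along it. May be absent. One end hides a tungsten slug: balance point about 30 mm off the middle. The x axis does not tell which end. Handles as pin1_c.
- pin6_c (a point): knock-out plunger: square alloy tube 120 x 24 x 24 mm, like black caps on both ends, 0.22 to 0.42 kg. Point at its centre; x axis along it. May be absent. One end hides a tungsten slug: balance point about 30 mm off the middle. The x axis does not tell which end. Handles as pin1_c.
- rack_bed: sloped bed of the fixed grey rack, low side facing the robot. Origin mid-width on the carrying plane, at the stop strip's face along the low side, 45 mm above the table. x uphill (30 degrees from level), y along the width (294 mm), z square to the slope. Plungers lie on two crossbars 16 mm wide, tops at z = 0, at x = 18 and 102 mm with a shallow pan 16 mm below z = 0 between. Stop strip 19 mm high.
- lane0 (a point): where the centre of a plunger lies when seated in lane 0 (counted from the left) with its lower end at the stop; axes as the bed's. Five lanes 34 mm wide, 58 mm apart, at bed y = +116 to -116 mm, parted by wooden blocks 14 mm high on each crossbar
- lane1 (a point): where the centre of a plunger lies when seated in lane 1 (counted from the left) with its lower end at the stop; axes as the bed's. Five lanes 34 mm wide, 58 mm apart, at bed y = +116 to -116 mm, parted by wooden blocks 14 mm high on each crossbar
- lane2 (a point): where the centre of a plunger lies when seated in lane 2 (counted from the left) with its lower end at the stop; axes as the bed's. Five lanes 34 mm wide, 58 mm apart, at bed y = +116 to -116 mm, parted by wooden blocks 14 mm high on each crossbar
- lane3 (a point): where the centre of a plunger lies when seated in lane 3 (counted from the left) with its lower end at the stop; axes as the bed's. Five lanes 34 mm wide, 58 mm apart, at bed y = +116 to -116 mm, parted by wooden blocks 14 mm high on each crossbar
- lane4 (a point): where the centre of a plunger lies when seated in lane 4 (counted from the left) with its lower end at the stop; axes as the bed's. Five lanes 34 mm wide, 58 mm apart, at bed y = +116 to -116 mm, parted by wooden blocks 14 mm high on each crossbar
- lever (a joint): swing of the tally counter's sprung advance lever: 0 at rest, 1.0 rad at its stop, anticlockwise seen from above; its spring takes about 1 N at the knob at rest, 4 N at the stop, and brings it back to 0 when let go
- lever_knob (a point): middle of the upright black knob at the end of the lever (14 mm diameter, 45 mm tall, from 55 to 100 mm above the table; the steel arm lies below it at 54 to 64 mm), 66 mm from the hinge; moves with the lever
- lever_hinge (a point): on the upright hinge axis of the lever, at the knob's mid-height, fixed on the steel counter box (85 x 78 mm, 52 mm high)
- spanner: bystander: open-ended spanner 180 mm long lying on the table; origin under its middle
- oilcan: bystander: grey oil can, 56 mm diameter, 110 mm high; origin under its centre
- dieblock: bystander: steel die block 90 x 70 x 30 mm with a short shank on top; origin under its centre
Things that resemble listed ones, but are neither listed nor needed, are in the scene too. What is meant by the part that bears lever is not blue, and is the smaller of those in its own colour.

How it is judged:
On the way, in this order (a step that is already met when the one before it is completed fails the run):
1. every plunger lies in a lane of the rack, heavy end downhill at the stop strip, and is let go (x of pin1_c in the frame of rack_bed between 0.045 and 0.08 m and y of pin1_c in the frame of rack_bed between -0.135 and 0.135 m and z of pin1_c in the frame of rack_bed between 0.006 and 0.018 m and angle between the x axis of each of pin1_c, pin2_c, pin3_c, pin4_c, pin5_c, pin6_c and the x axis of rack_bed, either way round below 0.15 rad and x of each of pin1_heavy, pin2_heavy, pin3_heavy, pin4_heavy, pin5_heavy, pin6_heavy in the frame of rack_bed below 0.045 m and linear speed of each of pin1, pin2, pin3, pin4, pin5, pin6 below 0.05 m/s and contact force between the fingers and pin1 below 0.1 N and x of pin2_c in the frame of rack_bed between 0.045 and 0.08 m and y of pin2_c in the frame of rack_bed between -0.135 and 0.135 m and z of pin2_c in the frame of rack_bed between 0.006 and 0.018 m and contact force between the fingers and pin2 below 0.1 N and x of pin3_c in the frame of rack_bed between 0.045 and 0.08 m and y of pin3_c in the frame of rack_bed between -0.135 and 0.135 m and z of pin3_c in the frame of rack_bed between 0.006 and 0.018 m and contact force between the fingers and pin3 below 0.1 N and x of pin4_c in the frame of rack_bed between 0.045 and 0.08 m and y of pin4_c in the frame of rack_bed between -0.135 and 0.135 m and z of pin4_c in the frame of rack_bed between 0.006 and 0.018 m and contact force between the fingers and pin4 below 0.1 N and x of pin5_c in the frame of rack_bed between 0.045 and 0.08 m and y of pin5_c in the frame of rack_bed between -0.135 and 0.135 m and z of pin5_c in the frame of rack_bed between 0.006 and 0.018 m and contact force between the fingers and pin5 below 0.1 N and x of pin6_c in the frame of rack_bed between 0.045 and 0.08 m and y of pin6_c in the frame of rack_bed between -0.135 and 0.135 m and z of pin6_c in the frame of rack_bed between 0.006 and 0.018 m and contact force between the fingers and pin6 below 0.1 N), for 0.3 s.
2. the tally lever is swung to its stop (value of joint lever above 0.93 rad), for 0.1 s.
3. the tally lever has sprung back (value of joint lever below 0.08 rad), for 0.2 s.
At the end, for the whole second after the job is handed in: Every plunger rests in a lane of the rack, down on both crossbars (centre within 6 mm of its height), in line with the slope within 0.15 rad, heavy end downhill and within 20 mm of the stop strip, at rest and let go; the lever is back within 0.08 rad of rest (all of step 1 and value of joint lever below 0.08 rad); the robot touches nothing.
It fails at once if the spanner is pushed more than 30 mm from its place (distance of spanner from where it was at the start of the episode above 0.03 m).
It fails at once if the oil can is pushed more than 30 mm from its place (distance of oilcan from where it was at the start of the episode above 0.03 m).
It fails at once if the die block is pushed more than 30 mm from its place (distance of dieblock from where it was at the start of the episode above 0.03 m).
Of pin1, pin2, pin3, pin4, pin5, pin6 only 4 to 5 are there at a start; the rules pass over those that are not, and their reading is None.
At some moment in a run one of pin1, pin2, pin3, pin4, pin5, pin6 may be knocked a few centimetres aside while the robot is not near it.
Once in a run the grip may slacken for a moment while it holds something.
It also fails if it takes over 210 s, if anything falls off the work surface, if the arm or the gripper's body presses on something with over 40 N, if the wrist force passes 120 N, or if a joint passes its speed limit or range.

## Working session

There is one attempt and no reset: what is moved stays moved. The work goes in short steps, Python scripts to look and compute and a tool call to move; the robot and the scene stay as the last step left them, time stands still between calls to the robot, and variables do not carry over. Pictures are saved under pics/ and viewed, at most 14 in all, crops included, and the job is handed in when it is done.

Besides the shell and the picture viewer there is one more tool, called after "Request:" as name(argument=value, ...) on one line, values as JSON. servo_tool: Moves the arm, as the interface text tells. Its arguments: {"type":"object","properties":{"rows":{"type":"array"}},"required":["rows"]}

```bash
ls; mkdir -p pics; cat > h.py <<'E'
import numpy as np,cv2,pickle
from rig import arm,eyes
def snap(n):
    c=eyes.camera(n); return c
def K(c):
    f=c["color"].shape[0]/2/np.tan(np.radians(c["vertical_fov"])/2)
    return np.array([[f,0,c["cx"]],[0,f,c["cy"]],[0,0,1]]),np.array([c["k1"],0,0,0,0.])
def ray(c,uv):
    k,d=K(c);R=cv2.Rodrigues(np.array(c["rvec"],float))[0];t=np.array(c["tvec"],float).ravel()
    p=cv2.undistortPoints(np.array(uv,float).reshape(-1,1,2),k,d).reshape(-1,2)
    return -R.T@t,np.c_[p,np.ones(len(p))]@R
def onz(c,uv,z):
    o,d=ray(c,uv);return o+d*((z-o[2])/d[:,2])[:,None]
def proj(c,X):
    k,d=K(c);return cv2.projectPoints(np.array(X,float).reshape(-1,3),np.array(c["rvec"],float),np.array(c["tvec"],float),k,d)[0].reshape(-1,2)
E
python3 - <<'E'
from h import *
for n in("top","scene"):
    c=snap(n);pickle.dump(c,open(n+".pkl","wb"));cv2.imwrite(f"pics/{n}0.png",cv2.resize(c["color"],(800,600)))
    o,_=ray(c,[[0,0]]);print(n,o,c["vertical_fov"],c["k1"],onz(c,[[10,10],[550,10],[550,410],[10,410]],0).round(3).tolist())
print(arm.read_state())
E
```

```text
pics
top [ 0.36823123 -0.03743384  1.59683529] 45.23342382957125 -0.06032403500034173 [[1.178, 0.871, 0.0], [1.204, -0.957, 0.0], [-0.11, -0.918, 0.0], [-0.139, 0.792, 0.0]]
scene [1.26268742 0.30586266 0.93910704] 57.215436077180165 -0.05299067463835335 [[-0.614, -2.625, 0.0], [-2.129, 0.965, 0.0], [0.796, 0.777, 0.0], [1.279, -0.377, 0.0]]
{'time': 0.1, 'qpos': array([-1.19770489e+00,  9.18065836e-02,  1.23174563e+00,  4.67913533e-06,
        1.81984599e+00, -5.66841516e-02]), 'dq': array([ 0.00148847, -0.00193896, -0.00417274,  0.00097656,  0.00115183,
       -0.00112671]), 'tau': array([ 3.43701358e-03, -4.47855878e+01, -4.07571709e+01,  6.99767238e-02,
        2.84272071e-02, -9.64728065e-05]), 'ee_pos': array([ 0.24990777, -0.54517418,  0.2216174 ]), 'tcp_rot': array([-8.91860651e-04,  9.76999806e-01,  2.13238281e-01, -1.39988057e-04]), 'contact_force': array([ 0.10762734, -0.15306343, -0.21223599]), 'ft_torque': array([-0.00153112, -0.03400738,  0.03103914]), 'gripper_force': 0.0, 'grip_width': 0.0881620187231912}
```

View pics/top0.png

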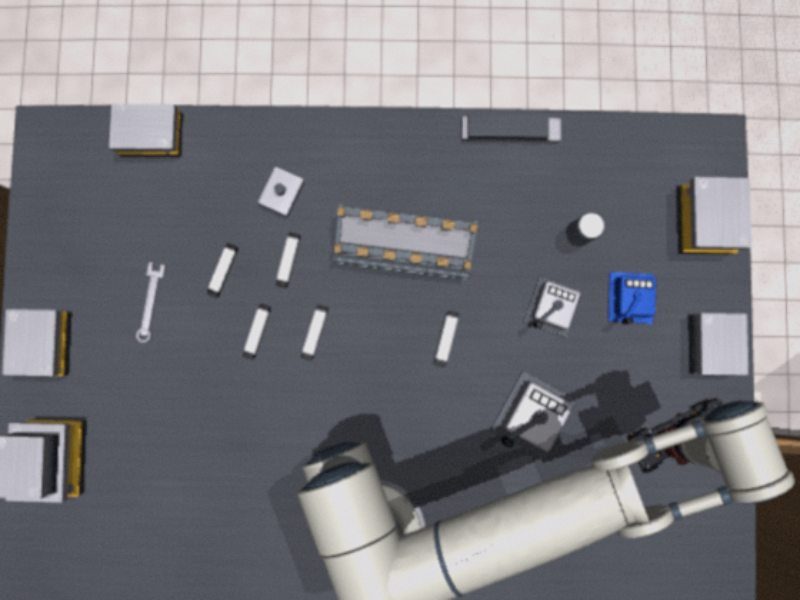

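View pics/scene0.png

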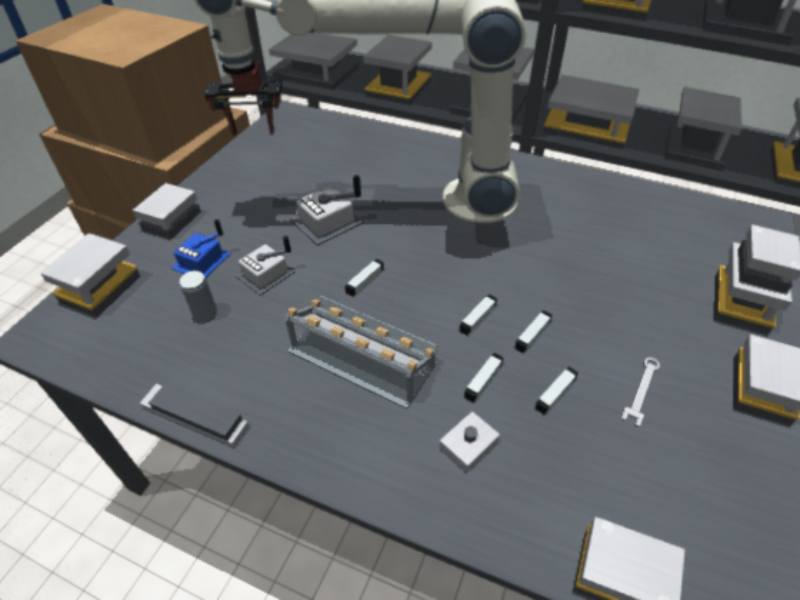

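Top view, in 800x600 pixels, shows five plungers at (223,270), (288,260), (257,331), (315,331) and (447,338). The rack is at (405,242), with its low side toward the robot.

Three things could be taken for the lever's counter:
- small grey at (555,305)
- blue at (633,297), ruled out by its colour
- large grey at (535,410), ruled out as the larger of the greys

I choose the small grey one. The grey tray at (511,128) is a decoy rack. I'll check the choice in one close crop.

```bash
cat >> h.py <<'E'
def pins(c,zt=0.024):
    im=c["color"];h=cv2.cvtColor(im,cv2.COLOR_BGR2HSV)
    m=((h[...,2]>150)&(h[...,1]<60)).astype(np.uint8)
    out=[]
    for q in cv2.findContours(m,cv2.RETR_EXTERNAL,cv2.CHAIN_APPROX_NONE)[0]:
        if not 60<cv2.contourArea(q)<2500: continue
        X=onz(c,q.reshape(-1,2),zt)[:,:2]
        (x,y),(w,l),a=cv2.minAreaRect(X.astype(np.float32))
        b=cv2.boxPoints(((x,y),(w,l),a));e=b[1]-b[0],b[2]-b[1];e=max(e,key=np.linalg.norm)
        L,W=max(w,l),min(w,l)
        if .07<L<.115 and .012<W<.035: 
            mo=cv2.moments(q);ce=onz(c,[[mo['m10']/mo['m00'],mo['m01']/mo['m00']]],zt)[0]
            ya=np.degrees(np.arctan2(e[1],e[0]));ya=(ya+90)%180-90
            out.append((round(ce[0],4),round(ce[1],4),round(float(ya),1),round(L,3),round(W,3)))
    return sorted(out,key=lambda p:p[1])
E
python3 - <<'E'
from h import *
t=pickle.load(open("top.pkl","rb"));s=pickle.load(open("scene.pkl","rb"))
print(*pins(t),sep="\n");print(*pins(s),sep="\n")
for n,c in(("top",t),("scene",s)):
    h=cv2.cvtColor(c["color"],cv2.COLOR_BGR2HSV)
    m=((h[...,0]>8)&(h[...,0]<28)&(h[...,1]>90)&(h[...,2]>100)).astype(np.uint8)
    k,_,st,ce=cv2.connectedComponentsWithStats(m)
    for i in range(1,k):
        a=st[i,4]
        if 4<a<120: print(n,a,ce[i].round(1),onz(c,[ce[i]],.066)[0,:2].round(4),onz(c,[ce[i]],.108)[0,:2].round(4))
a=cv2.resize(t["color"][180:250,350:470],None,fx=6,fy=6,interpolation=cv2.INTER_CUBIC)[:,:]
b=cv2.resize(s["color"][150:220,140:260],None,fx=6,fy=6,interpolation=cv2.INTER_CUBIC)
cv2.imwrite("pics/crop.png",cv2.resize(np.vstack([a,b])[:, :],(514,600)))
E
```

```text
(np.float64(0.0743), np.float64(-0.7132), -73.0, 0.094, 0.024)
(np.float64(0.2176), np.float64(-0.656), -71.6, 0.095, 0.023)
(np.float64(0.0257), np.float64(-0.604), -68.1, 0.102, 0.027)
(np.float64(0.4272), np.float64(-0.1564), -13.5, 0.097, 0.026)
(np.float64(0.4361), np.float64(0.1341), -16.1, 0.097, 0.025)
(np.float64(0.5965), np.float64(0.1976), -12.4, 0.097, 0.025)
(np.float64(0.4368), np.float64(0.2622), -16.8, 0.097, 0.025)
(np.float64(0.571), np.float64(0.3432), -20.4, 0.097, 0.025)
(np.float64(0.426), np.float64(-0.1571), -14.1, 0.094, 0.026)
(np.float64(0.4356), np.float64(0.1323), -16.7, 0.095, 0.025)
(np.float64(0.5962), np.float64(0.1956), -13.0, 0.096, 0.026)
(np.float64(0.4357), np.float64(0.2601), -16.8, 0.096, 0.026)
(np.float64(0.5713), np.float64(0.3409), -20.4, 0.097, 0.026)
top 14 [120.9 106.4] [0.823  0.4494] [0.8105 0.436 ]
top 5 [ 88. 107.] [0.8204 0.5542] [0.808 0.538]
top 37 [106.1 106.6] [0.8221 0.4965] [0.8096 0.4819]
top 12 [479.6 129.8] [ 0.7659 -0.6725] [ 0.755  -0.6551]
top 18 [238.5 147.8] [0.6955 0.0774] [0.6866 0.0742]
top 36 [256.  149.8] [0.69   
[... 914 characters left out ...]
 [ 0.625 -0.121]
scene 18 [203.7 217.4] [ 0.6283 -0.2293] [ 0.6588 -0.2036]
scene 28 [218.8 224.2] [ 0.6345 -0.173 ] [ 0.6648 -0.15  ]
scene 28 [250.1 224.7] [ 0.5997 -0.0851] [ 0.6316 -0.0663]
scene 30 [266.9 231.8] [ 0.6055 -0.0267] [ 0.6371 -0.0107]
scene 30 [235.6 232. ] [ 0.6422 -0.1119] [ 0.6721 -0.0918]
scene 32 [252.7 239.7] [ 0.6487 -0.0524] [ 0.6782 -0.0352]
scene 31 [283.8 239.3] [0.6124 0.0304] [0.6437 0.0436]
scene 34 [270.7 247.8] [0.6555 0.0078] [0.6847 0.0222]
scene 17 [299.8 246.1] [0.6179 0.0824] [0.6489 0.0932]
scene 19 [287.9 255.5] [0.6617 0.0635] [0.6906 0.0752]
scene 52 [408.6 385.7] [0.8891 0.4451] [0.9071 0.4384]
scene 71 [417.  413.6] [0.9403 0.4731] [0.9558 0.465 ]
```

View pics/crop.png

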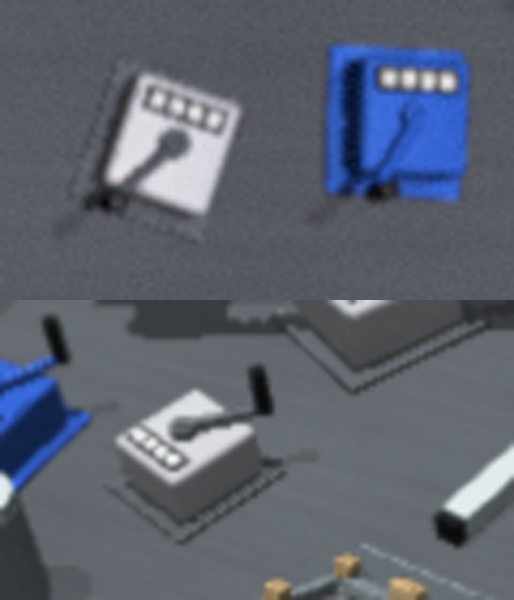

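The crop confirms it: the small grey counter has its hinge at top-image pixel (390,213) and its knob at (374,227), lower left of the hinge. Next I'll fit the rack and lever, then move.

```bash
cat > fit.py <<'E'
from h import *
t=pickle.load(open("top.pkl","rb"));s=pickle.load(open("scene.pkl","rb"))
hi={"t":[[238.5,147.8],[256,149.8],[275.2,152],[294.2,154.5],[313.5,156.9],[330.9,159.2]],"s":[[287.9,255.5],[270.7,247.8],[252.7,239.7],[235.6,232],[218.8,224.2],[203.7,217.4]]}
lo={"t":[[236.2,173.9],[253.4,175.8],[272.1,178.1],[290.8,180.4],[309.3,182.9],[326.6,184.9]],"s":[[299.8,246.1],[283.8,239.3],[266.9,231.8],[250.1,224.7],[234.2,217.6],[220.3,211.4]]}
P=[];Q=[];ys=[.140,.087,.029,-.029,-.087,-.140]
for d,z,x in((hi,.105,.102),(lo,.063,.018)):
    X=(onz(t,d["t"],z)+onz(s,d["s"],z))/2
    for p,y in zip(X,ys): 
        P.append([x*np.cos(np.pi/6)-np.sin(np.pi/6)*.0105,y]);Q.append(p[:2])
P=np.array(P);Q=np.array(Q)
pc,qc=P.mean(0),Q.mean(0);A=P-pc;B=Q-qc
th=np.arctan2((A[:,0]*B[:,1]-A[:,1]*B[:,0]).sum(),(A*B).sum());R=np.array([[np.cos(th),-np.sin(th)],[np.sin(th),np.cos(th)]])
o=qc-R@pc
print("yaw",np.degrees(th),"origin",o,"res",((P@R.T+o-Q)*1000).round(1).tolist())
for i in range(5):
    y=.116-.058*i; print("lane",i,(o+R@[.06*np.cos(np.pi/6)-.5*.012,y]).round(4),"z",.045+.03+.012*np.cos(np.pi/6))
print("hinge",onz(t,[[390.4,213.4]],.064)[0],onz(s,[[182.7,179.9]],.064)[0],"knob",onz(t,[[374.5,226.7]],.1)[0],onz(s,[[200.2,165.9]],.1)[0])
E
python3 fit.py
```

```text
yaw -6.373967270334601 origin [ 0.58980446 -0.05567801] res [[0.0, -0.2], [-0.2, 0.1], [-0.5, 0.2], [-0.3, -0.5], [0.0, 0.0], [0.2, 0.5], [0.6, 0.1], [-0.1, 0.0], [0.1, -0.1], [-0.3, 0.2], [0.2, -0.1], [0.2, -0.0]]
lane 0 [0.6484 0.0545] z 0.08539230484541327
lane 1 [ 0.6419 -0.0031] z 0.08539230484541327
lane 2 [ 0.6355 -0.0608] z 0.08539230484541327
lane 3 [ 0.629  -0.1184] z 0.08539230484541327
lane 4 [ 0.6226 -0.1761] z 0.08539230484541327
hinge [ 0.49997225 -0.39115554  0.064     ] [ 0.50596687 -0.38580409  0.064     ] knob [ 0.45638755 -0.33518359  0.1       ] [ 0.45468593 -0.34158686  0.1       ]
```

Request:
servo_tool(rows=[0,0,0,0,0,-0.01,0,0,0,7,0,0,0,0,0,0,7,0,0,0,0,0,0,7,0,0,0,0])

```text
time: 0.43
ee_pos: [0.2501, -0.5455, 0.2334]
tcp_rot: [0.0, 1.0, 0.029, 0.0]
contact_force: [-0.4, 0.9, 0.5]
grip_width: 0.088
gripper_force: 0.0
```

```bash
cat >> h.py <<'E'
from scipy.spatial.transform import Rotation as Ro
def cur():
    s=arm.read_state();q=s["tcp_rot"];return np.array(s["ee_pos"]),Ro.from_quat([q[1],q[2],q[3],q[0]]),s
def tgt(psi,tilt=0):
    # tool x along psi (deg) horizontally, tilted to lie along the slope (flip if psi about 174)
    r=Ro.from_euler('z',psi,degrees=True)*Ro.from_euler('x',180,degrees=True)
    return r*Ro.from_rotvec([0,tilt,0],degrees=True)
def plan(pos,psi,tilt=0):
    p,R,s=cur();T=tgt(psi,tilt)
    print("rot",(R.inv()*T).as_rotvec(degrees=True).round(2),"shift in target axes",T.inv().apply(np.array(pos)-p).round(4),"in present axes",R.inv().apply(np.array(pos)-p).round(4))
RO=np.array([.5898,-.0557,.045]);RR=Ro.from_euler('z',-6.37,degrees=True)*Ro.from_euler('y',-30,degrees=True)
def lane(i,x=.063,dz=0.,off=.009): # tcp for seating in lane i; off = tcp beyond pin centre
    return RO+RR.apply([x,.116-.058*i,.012+dz-off])
E
python3 - <<'E'
from h import *
plan([.4266,-.1568,.12],-13.8);print(cur()[2]["ft_torque"],cur()[2]["qpos"]); print([lane(i).round(4).tolist() for i in range(5)])
E
```

```text
rot [ 2.000e-02 -1.000e-02  1.708e+01] shift in target axes [ 0.0787 -0.4196  0.1134] in present axes [ 0.1985 -0.378   0.1133]
[0.02637479 0.00575907 0.01384264] [-1.19767207e+00  9.34365477e-02  1.20910661e+00  1.45404351e-05
  1.83857989e+00  3.15830261e-01]
[[0.6554, 0.0537, 0.0791], [0.649, -0.0039, 0.0791], [0.6425, -0.0616, 0.0791], [0.6361, -0.1192, 0.0791], [0.6297, -0.1769, 0.0791]]
```

Request:
servo_tool(rows=[0,0,5.7,0,0,0,0,0,0,5.7,0,0,0,0,0,0,5.7,0,0,0,0,0,0,0,0.006,-0.035,0,0,0,0,0,0.006,-0.035,0,0,0,0,0,0.006,-0.035,0,0,0,0,0,0.006,-0.035,0,0,0,0,0,0.006,-0.035,0,0,0,0,0,0.006,-0.035,0.014,0,0,0,0,0.006,-0.035,0.014,0,0,0,0,0.006,-0.035,0.014,0,0,0,0,0.007,-0.035,0.014,0])

```text
time: 1.43
ee_pos: [0.3772, -0.2504, 0.1769]
tcp_rot: [0.0, 0.993, -0.118, 0.0]
contact_force: [1.3, -0.8, -0.3]
grip_width: 0.0879
gripper_force: 0.0
```

Request:
servo_tool(rows=[0,0,0,0.008,-0.035,0.014,0,0,0,0,0.008,-0.035,0.014,0,0,0,0,0.008,-0.035,0.014,0,0,0,0,0,0,0.015,0,0,0,0,0,0,0,0,0,0,0,0,0,0,0])

```text
time: 1.93
ee_pos: [0.4244, -0.1552, 0.1196]
tcp_rot: [-0.0, 0.993, -0.117, -0.001]
contact_force: [0.0, 0.5, 1.4]
grip_width: 0.0882
gripper_force: 0.0
```

```bash
python3 - <<'E'
from h import *
c=snap("wrist");cv2.imwrite("pics/w1.png",c["color"]);print(ray(c,[[280,210]]))
plan([.4266,-.1568,.003],-13.8);print(cur()[2]["ft_torque"]);print(pins(c))
E
```

```text
(array([ 0.49156701, -0.17331642,  0.28217701]), array([[-0.25201637,  0.06480553, -0.96558966]]))
rot [ 0.03 -0.02  0.3 ] shift in target axes [0.0021 0.0004 0.1176] in present axes [0.002  0.0003 0.1176]
[ 0.09180291 -0.00284335  0.04359914]
[(np.float64(0.5346), np.float64(-0.3521), -31.1, 0.105, 0.027)]
```

View pics/w1.png

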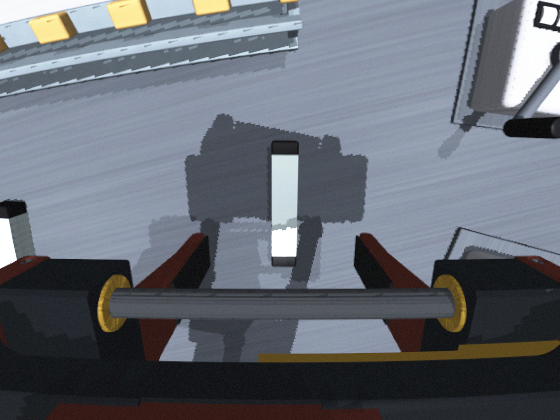

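Wrist view: the plunger spans rows 142–266 at column 285, aligned with the tool and centred between the fingers. I'll descend and grasp.

Request:
servo_tool(rows=[0,0,0,0.002,0,0.03,0,0,0,0,0,0,0.03,0,0,0,0,0,0,0.025,0,0,0,0,0,0,0.02,0,0,0,0,0,0,0.0125,0,0,0,0,0,0,0,0,0,0,0,0,0,0,255,0,0,0,0,0,0,255,0,0,0,0,0,0,255,0,0,0,0,0,0,255,0,0,0,0,0,0,255,0,0,0,0,0,0,255])

```text
time: 2.98
ee_pos: [0.4268, -0.1559, 0.0025]
tcp_rot: [0.0, 0.993, -0.117, 0.0]
contact_force: [0.1, 0.4, 0.5]
grip_width: 0.0508
gripper_force: 0.0
```

Request:
servo_tool(rows=[0,0,0,0,0,0,255,0,0,0,0,0,-0.01,255,0,0,0,0,0,-0.03,255,0,0,0,0,0,-0.035,255,0,0,0,0,0,-0.035,255,0,0,0,0,0,-0.035,255,0,0,0,0,0,-0.02,255,0,0,0,0,0,0,255,0,0,0,0,0,0,255,0,0,0,0,0,0,255])

```text
time: 3.82
ee_pos: [0.4263, -0.1557, 0.1663]
tcp_rot: [-0.0, 0.993, -0.117, -0.001]
contact_force: [0.6, 0.2, -0.9]
grip_width: 0.0003
gripper_force: 0.0
```

```bash
cat > st.py <<'E'
from h import *
ts=[];fs=[]
for i in range(5):
    c=snap("top");s=arm.read_state();ts.append(s["ft_torque"]);fs.append(s["contact_force"])
p,R,_=cur();print("F",np.mean(fs,0).round(2),"T",np.mean(ts,0).round(3),"sd",np.std(ts,0).round(3),"T tool",R.inv().apply(np.mean(ts,0)).round(3),"w",s["grip_width"],"q",s["qpos"].round(2),"t",s["time"])
for q in pins(c)[2:]: print([float(v) for v in q])
E
python3 st.py; python3 - <<'E'
from h import *
plan(lane(4,dz=.06),-6.4,30);plan(lane(4,dz=.06),173.6,-30)
c=snap("wrist");cv2.imwrite("pics/w2.png",c["color"])
E
```

```text
F [ 0.18  0.15 -0.28] T [ 0.042  0.022 -0.019] sd [0.026 0.02  0.04 ] T tool [ 0.036 -0.031  0.019] w 0.0005916889592353053 q [-0.43 -0.31  1.7   0.    1.75  1.38] t 4.0667
[0.2049, -0.1773, -24.3, 0.098, 0.022]
[0.4894, -0.1435, -23.3, 0.11, 0.022]
[0.3718, -0.088, -24.4, 0.085, 0.022]
[-0.0754, -0.0683, -23.0, 0.101, 0.027]
[0.4363, 0.134, -16.1, 0.096, 0.025]
[0.597, 0.1974, -12.4, 0.096, 0.025]
[0.4365, 0.2619, -16.8, 0.096, 0.025]
[0.5708, 0.343, -20.5, 0.096, 0.025]
rot [ 1.82 30.1  -6.92] shift in target axes [ 0.1339 -0.0016  0.1174] in present axes [ 0.1732 -0.023   0.0343]
rot [ 45.01  -2.72 167.18] shift in target axes [-0.1339  0.0016  0.1174] in present axes [ 0.1732 -0.023   0.0343]
```

View pics/w2.png

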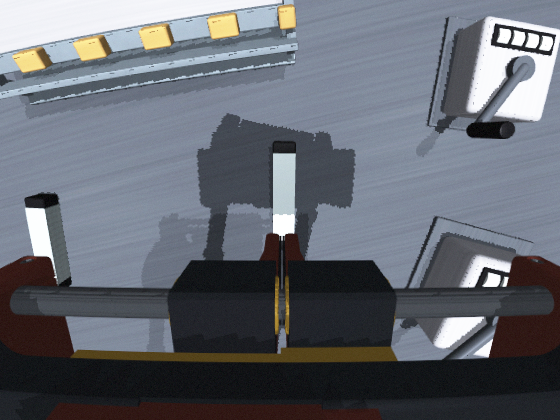

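The fingers are slow (about 75 mm/s) and hadn't closed when I lifted. The plunger is still in place at column 285, so I'll regrasp with more closing time.

Request:
servo_tool(rows=[0,0,0,0,0,0.01,90,0,0,0,0,0,0.01,90,0,0,0,0,0,0.01,90,0,0,0,0,0,0.01,90,0,0,0,0,0,0.01,90,0,0,0,0,0,0.01,90,0,0,0,0,0,0.01,90,0,0,0,0,0,0.01,90,0,0,0,0,0,0.01,90,0,0,0,0,0,0.01,90])

```text
time: 4.95
ee_pos: [0.4266, -0.1559, 0.0661]
tcp_rot: [-0.0, 0.993, -0.117, -0.0]
contact_force: [-1.1, -0.4, 0.7]
grip_width: 0.0567
gripper_force: 0.0
```

Request:
servo_tool(rows=[0,0,0,0,0,0.02,90,0,0,0,0,0,0.02,90,0,0,0,0,0,0.0155,90,0,0,0,0,0,0.008,90,0,0,0,0,0,0,255,0,0,0,0,0,0,255,0,0,0,0,0,0,255,0,0,0,0,0,0,255,0,0,0,0,0,0,255,0,0,0,0,0,0,255,0,0,0,0,0,0,255,0,0,0,0,0,0,255])

```text
time: 5.95
ee_pos: [0.4271, -0.1564, 0.0045]
tcp_rot: [0.0, 0.993, -0.117, 0.001]
contact_force: [-1.7, -1.5, 4.5]
grip_width: 0.024
gripper_force: 30.0
```

Request:
servo_tool(rows=[0,0,0,0,0,0,255,0,0,0,0,0,0,255])

```text
time: 6.12
ee_pos: [0.4271, -0.1564, 0.0045]
tcp_rot: [0.001, 0.993, -0.117, 0.001]
contact_force: [-1.4, -2.4, 4.8]
grip_width: 0.0235
gripper_force: 30.0
```

Gripped. Lift to z≈0.165 and weigh.

Request:
servo_tool(rows=[0,0,0,0,0,-0.01,255,0,0,0,0,0,-0.03,255,0,0,0,0,0,-0.035,255,0,0,0,0,0,-0.035,255,0,0,0,0,0,-0.035,255,0,0,0,0,0,-0.015,255,0,0,0,0,0,0,255,0,0,0,0,0,0,255])

```text
time: 6.78
ee_pos: [0.4266, -0.1556, 0.1633]
tcp_rot: [-0.0, 0.993, -0.117, -0.0]
contact_force: [-0.2, -0.9, -4.8]
grip_width: 0.0236
gripper_force: 30.0
```

```bash
python3 st.py|head -1;python3 - <<'E'
from h import *
c=snap("wrist");cv2.imwrite("pics/w3.png",c["color"])
plan(lane(4,dz=.06),-6.4,30);plan(lane(4,dz=.06),173.6,-30)
E
```

```text
F [-0.06  0.15 -4.16] T [ 0.076  0.121 -0.024] sd [0.038 0.026 0.019] T tool [ 0.046 -0.135  0.024] w 0.023693647324351103 q [-0.43 -0.31  1.71  0.    1.74  1.38] t 7.0333
rot [ 1.8  30.14 -6.93] shift in target axes [ 0.1361 -0.0015  0.114 ] in present axes [ 0.1734 -0.023   0.0301]
rot [ 45.08  -2.69 167.16] shift in target axes [-0.1361  0.0015  0.114 ] in present axes [ 0.1734 -0.023   0.0301]
```

View pics/w3.png

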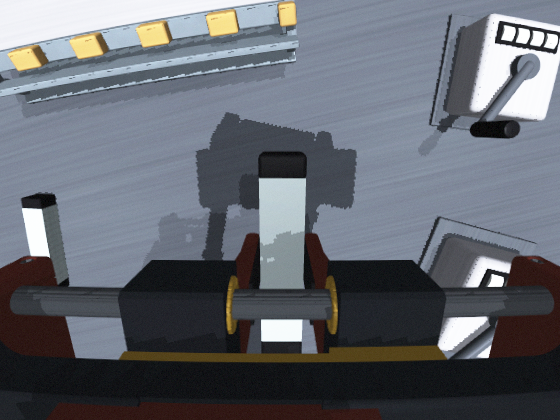

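Load is 4.2 N, and the wrist moment about world y rose by about 0.1 N m. The heavy end is therefore on the far (+x, uphill) side, so I need to flip the plunger. I'll turn −187.4° about tool z, then tilt −30° about y.

Request:
servo_tool(rows=[0,0,-7,0,0,0,255,0,0,-7,0,0,0,255,0,0,-7,0,0,0,255,0,0,-7,0,0,0,255,0,0,-7,0,0,0,255,0,0,-7,0,0,0,255,0,0,-7,0,0,0,255,0,0,-7,0,0,0,255,0,0,-7,0,0,0,255,0,0,-7,0,0,0,255,0,0,-7,0,0,0,255,0,0,-7,0,0,0,255])

```text
time: 8.08
ee_pos: [0.4264, -0.1558, 0.1628]
tcp_rot: [-0.001, 0.815, 0.58, -0.0]
contact_force: [0.4, 0.1, -4.1]
grip_width: 0.0233
gripper_force: 30.0
```

Request:
servo_tool(rows=[0,0,-7,0,0,0,255,0,0,-7,0,0,0,255,0,0,-7,0,0,0,255,0,0,-7,0,0,0,255,0,0,-7,0,0,0,255,0,0,-7,0,0,0,255,0,0,-7,0,0,0,255,0,0,-7,0,0,0,255,0,0,-7,0,0,0,255,0,0,-7,0,0,0,255,0,0,-7,0,0,0,255,0,0,-7,0,0,0,255])

```text
time: 9.08
ee_pos: [0.4265, -0.1558, 0.1628]
tcp_rot: [-0.0, 0.218, 0.976, 0.0]
contact_force: [0.2, 0.0, -4.3]
grip_width: 0.0239
gripper_force: 30.0
```

Request:
servo_tool(rows=[0,0,-7,0,0,0,255,0,0,-7,0,0,0,255,0,0,-5.4,0,0,0,255,0,0,0,0,0,0,255,0,0,0,0,0,0,255])

```text
time: 9.5
ee_pos: [0.4266, -0.1557, 0.1629]
tcp_rot: [-0.0, 0.054, 0.999, 0.0]
contact_force: [-0.1, 0.4, -3.8]
grip_width: 0.0237
gripper_force: 30.0
```

```bash
python3 st.py|head -1;python3 - <<'E'
from h import *
plan(lane(4,dz=.06),173.6,-30)
E
```

```text
F [ 0.38  0.26 -3.9 ] T [ 0.053 -0.075 -0.015] sd [0.015 0.02  0.017] T tool [-0.061 -0.069  0.015] w 0.023653778044049834 q [-0.43 -0.31  1.71  0.    1.74 -1.89] t 9.75
rot [  0.07 -30.01   0.25] shift in target axes [-0.1346  0.0017  0.1152] in present axes [-0.1742  0.001   0.0324]
```

The moment reversed to −0.075, which confirms it: the heavy end now faces the robot. Tilt and travel to above lane 4.

Request:
servo_tool(rows=[0,-6,0,0,0,0,255,0,-6,0,0,0,0,255,0,-6,0,0,0,0,255,0,-6,0,0,0,0,255,0,-6,0,0,0,0,255])

```text
time: 10.17
ee_pos: [0.4266, -0.1558, 0.1641]
tcp_rot: [0.261, 0.051, 0.964, -0.014]
contact_force: [-0.1, -0.5, -4.4]
grip_width: 0.0237
gripper_force: 30.0
```

Request:
servo_tool(rows=[0,0,0,-0.017,0,0.0145,255,0,0,0,-0.017,0,0.0145,255,0,0,0,-0.017,0,0.0145,255,0,0,0,-0.017,0,0.0145,255,0,0,0,-0.017,0,0.0145,255,0,0,0,-0.017,0,0.0145,255,0,0,0,-0.017,0.002,0.0145,255,0,0,0,-0.0155,0,0.0135,255,0,0,0,0,0,0,255,0,0,0,0,0,0,255])

```text
time: 11.0
ee_pos: [0.6024, -0.1728, 0.1355]
tcp_rot: [0.262, 0.051, 0.964, -0.014]
contact_force: [-0.2, 1.1, 4.6]
grip_width: 0.0238
gripper_force: 30.0
```

```bash
python3 - <<'E'
from h import *
plan(lane(4,dz=0.001),173.6,-30)
c=snap("wrist");cv2.imwrite("pics/w4.png",c["color"])
E
```

```text
rot [0.1  0.37 0.3 ] shift in target axes [ 0.0044 -0.001   0.0616] in present axes [ 0.0048 -0.0011  0.0616]
```

View pics/w4.png

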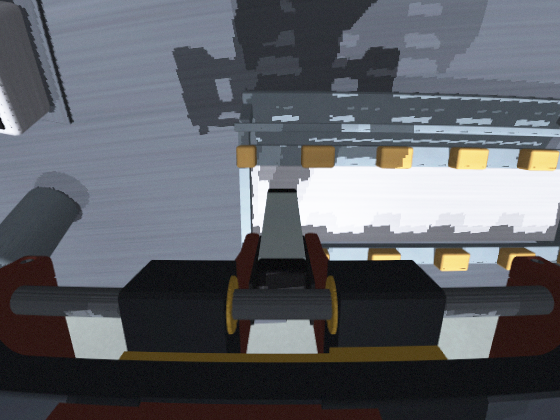

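Wrist view: the plunger end at (283,190) lines up with the lane between blocks at columns 246 and 318. I'll lower it.

Request:
servo_tool(rows=[0,0,0,0.0045,-0.001,0.015,255,0,0,0,0,0,0.015,255,0,0,0,0,0,0.012,255,0,0,0,0,0,0.008,255,0,0,0,0,0,0.005,255,0,0,0,0,0,0.003,255,0,0,0,0,0,0,255,0,0,0,0,0,0,255])

```text
time: 11.72
ee_pos: [0.6301, -0.176, 0.0919]
tcp_rot: [0.267, 0.051, 0.962, -0.015]
contact_force: [-13.8, 9.4, 31.2]
grip_width: 0.0238
gripper_force: 30.0
```

```bash
python3 - <<'E'
from h import *
plan(lane(4,dz=0.00),173.6,-30);print(cur()[2]["contact_force"],cur()[2]["grip_width"])
E
```

```text
rot [0.13 1.07 0.33] shift in target axes [ 0.0067 -0.0009  0.0109] in present axes [ 0.0069 -0.0009  0.0108]
[-13.8124533    9.38008697  31.17654363] 0.02381212139737411
```

Contact came 11 mm too high, at about 31 N. I'll back off and look.

Request:
servo_tool(rows=[0,0,0,0,0,-0.012,255,0,0,0,0,0,0,255,0,0,0,0,0,0,255])

```text
time: 11.97
ee_pos: [0.6181, -0.1753, 0.0886]
tcp_rot: [0.258, 0.051, 0.965, -0.014]
contact_force: [-0.2, 0.2, -3.4]
grip_width: 0.0235
gripper_force: 30.0
```

```bash
python3 - <<'E'
from h import *
plan(lane(4,dz=0.00),173.6,-30);print(cur()[2]["contact_force"])
s=snap("scene");t=snap("top");w=snap("wrist")
a=cv2.resize(s["color"][150:270,180:340],(400,300),interpolation=cv2.INTER_CUBIC)
b=cv2.resize(t["color"][110:230,220:380],(400,300),interpolation=cv2.INTER_CUBIC)
d=cv2.resize(w["color"][60:345,90:470],(400,300),interpolation=cv2.INTER_AREA)
cv2.imwrite("pics/m5.png",np.vstack([np.hstack([a,b]),np.hstack([d,d*0])]))
E
```

```text
rot [ 0.16 -0.07  0.26] shift in target axes [-0.0053 -0.0003  0.0141] in present axes [-0.0053 -0.0003  0.0141]
[-0.15759833  0.23406036 -3.37682635]
```

View pics/m5.png

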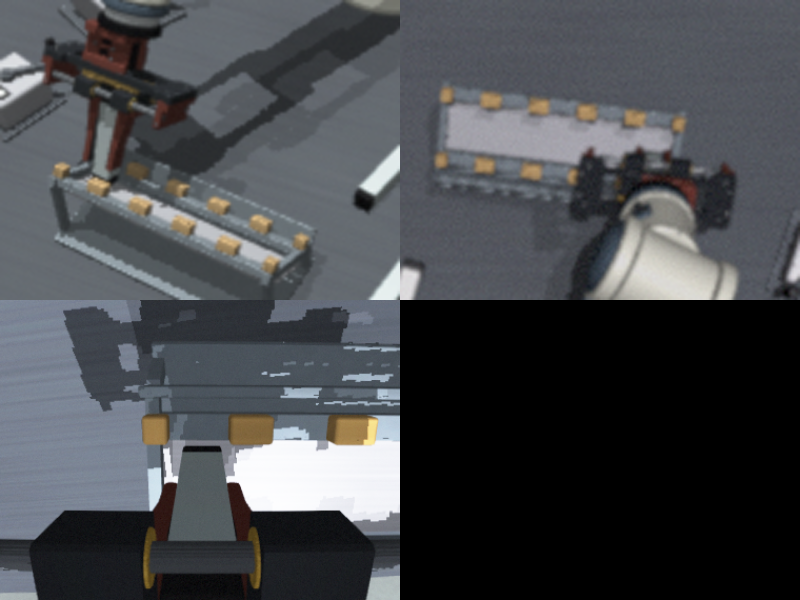

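In the scene crop the plunger's lower end sits over the stop strip. I had measured before the arm settled, so it was about 5 mm too far downhill. I'll shift uphill 9 mm and lower gently.

Request:
servo_tool(rows=[0,0,0,-0.009,0,0,255,0,0,0,0,0,0,255,0,0,0,0,0,0.005,255,0,0,0,0,0,0.004,255,0,0,0,0,0,0.003,255,0,0,0,0,0,0,255,0,0,0,0,0,0,255,0,0,0,0,0,0,255])

```text
time: 12.78
ee_pos: [0.6359, -0.1774, 0.0917]
tcp_rot: [0.264, 0.051, 0.963, -0.015]
contact_force: [-13.5, 4.9, 19.9]
grip_width: 0.0238
gripper_force: 30.0
```

```bash
python3 - <<'E'
from h import *
plan(lane(4,dz=0.00),173.6,-30);print(cur()[2]["contact_force"])
E
```

```text
rot [0.08 0.66 0.35] shift in target axes [ 0.0117 -0.0002  0.0078] in present axes [ 0.0118 -0.0001  0.0076]
[-13.5206188    4.85088629  19.89944528]
```

```bash
cat > droop.py <<'E'
from h import *
# angle of held pin about tool y: find far end (row) of the pin along column of centre in wrist view
import sys
c=snap("wrist");p,R,s=cur();im=c["color"]
cv2.imwrite("pics/%s.png"%sys.argv[1],im)
def predict(a,off=.008,dx=0):
    a=np.radians(a);o=np.array([dx,0,-off]);u=np.array([np.cos(a),0,np.sin(a)]);n=np.array([np.sin(a),0,-np.cos(a)])
    pts=[o+u*.06+n*.012+[0,v,0] for v in(-.012,.012)]+[o+u*.048+n*.012+[0,v,0] for v in(-.012,.012)]
    return proj(c,p+R.apply(pts))
for a in(-5,0,5,10,15,20,25): print(a,predict(a).round(0).tolist())
E
python3 droop.py w6
```

```text
-5 [[261.0, 153.0], [312.0, 153.0], [261.0, 178.0], [311.0, 178.0]]
0 [[261.0, 150.0], [311.0, 150.0], [262.0, 175.0], [310.0, 175.0]]
5 [[262.0, 148.0], [310.0, 148.0], [262.0, 172.0], [310.0, 172.0]]
10 [[263.0, 146.0], [309.0, 146.0], [263.0, 170.0], [309.0, 170.0]]
15 [[263.0, 146.0], [308.0, 146.0], [263.0, 168.0], [308.0, 168.0]]
20 [[264.0, 147.0], [307.0, 147.0], [264.0, 168.0], [307.0, 168.0]]
25 [[265.0, 148.0], [306.0, 148.0], [264.0, 168.0], [307.0, 168.0]]
```

View pics/w6.png

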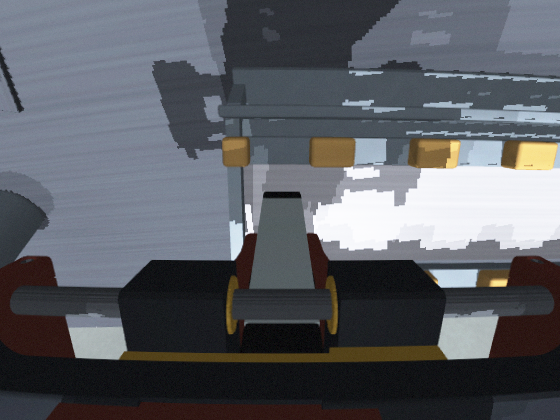

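```bash
cat >> droop.py <<'E'
print()
from scipy.optimize import least_squares
def solve(rows,w):
    f=lambda v:[predict(v[0],v[2],v[1])[0,1]-rows[0],predict(v[0],v[2],v[1])[2,1]-rows[1],np.ptp(predict(v[0],v[2],v[1])[:2,0])-w]
    for a0 in(10,40,60):
        r=least_squares(f,[a0,0,.008],x_scale=[10,.01,.01]);print(r.x.round(4),r.cost.round(3))
if len(sys.argv)>4: solve((float(sys.argv[2]),float(sys.argv[3])),float(sys.argv[4]))
E
python3 droop.py w6b 192 198.5 37
python3 - <<'E'
from h import *
c=snap("wrist")["color"]
g=c[180:356,283].astype(int).mean(1);print([int(v) for v in g])
E
```

```text
-5 [[261.0, 153.0], [312.0, 153.0], [261.0, 178.0], [311.0, 178.0]]
0 [[261.0, 150.0], [311.0, 150.0], [262.0, 175.0], [310.0, 175.0]]
5 [[262.0, 148.0], [310.0, 148.0], [262.0, 172.0], [310.0, 172.0]]
10 [[263.0, 146.0], [309.0, 146.0], [263.0, 170.0], [309.0, 170.0]]
15 [[263.0, 146.0], [308.0, 146.0], [263.0, 168.0], [308.0, 168.0]]
20 [[264.0, 147.0], [307.0, 147.0], [264.0, 168.0], [307.0, 168.0]]
25 [[265.0, 148.0], [306.0, 148.0], [264.0, 168.0], [307.0, 168.0]]

[8.22043e+01 1.07000e-02 3.60000e-02] 0.0
[8.22043e+01 1.07000e-02 3.60000e-02] 0.0
[8.22043e+01 1.07000e-02 3.60000e-02] 0.0
[123, 132, 131, 127, 127, 123, 125, 127, 127, 126, 126, 87, 12, 3, 13, 9, 5, 20, 69, 92, 92, 92, 93, 94, 90, 92, 91, 90, 94, 91, 94, 89, 90, 93, 94, 95, 92, 91, 91, 91, 89, 92, 89, 90, 89, 93, 92, 91, 89, 90, 89, 91, 91, 92, 89, 91, 93, 88, 89, 90, 89, 92, 88, 90, 90, 91, 93, 91, 91, 92, 89, 92, 89, 89, 94, 92, 91, 91, 92, 90, 90, 91, 90, 93, 94, 93, 94, 93, 90, 91, 94, 94, 90, 91, 89, 90, 93, 94, 92, 93, 93, 90, 90, 91, 92, 94, 94, 93, 78, 47, 38, 39, 37, 38, 44, 47, 43, 39, 49, 48, 41, 43, 47, 49, 52, 52, 56, 55, 53, 56, 52, 54, 52, 54, 56, 56, 54, 55, 52, 64, 88, 96, 82, 51, 13, 8, 14, 12, 12, 12, 10, 13, 14, 9, 12, 10, 9, 15, 11, 14, 16, 11, 15, 13, 8, 7, 15, 11, 9, 18, 16, 11, 16, 34, 55, 58]
```

```bash
cat > pose.py <<'E'
from h import *
from scipy.optimize import least_squares
def held(obs,w,c=None):
    """obs: {distance along pin (m): row}; w: far-edge width px -> droop angle, dx, dz of centre in tool frame"""
    c=c or snap("wrist");p,R,s=cur()
    def P(v,us):
        a=np.radians(v[0]);o=np.array([v[1],0,v[2]]);u=np.array([np.cos(a),0,np.sin(a)]);n=np.array([np.sin(a),0,-np.cos(a)])
        return proj(c,p+R.apply([o+u*k+n*.012+[0,y,0] for k in us for y in(-.012,.012)]))
    us=list(obs)
    f=lambda v:np.r_[P(v,us)[::2,1]-[obs[k] for k in us],np.ptp(P(v,[.06])[:,0])-w]
    for a0 in(0,40,70):
        r=least_squares(f,[a0,0,-.008],x_scale=[10,.01,.01]);print("angle",r.x[0].round(1),"centre mm",(r.x[1:]*1000).round(1),"res",r.fun.round(1))
E
python3 - <<'E'
from pose import *
held({.06:191.5,.048:197.8,-.048:324},37)
held({.06:191.5,.048:197.8,-.048:324,-.06:353},37)
E
```

```text
angle 0.8 centre mm [-27.6  43.4] res [-5.3  5.6 -0.3 -1.8]
angle 78.7 centre mm [  8.1 -35.6] res [-0.6  0.7 -0.   0.2]
angle 78.7 centre mm [  8.1 -35.6] res [-0.6  0.7 -0.   0.2]
angle 76.1 centre mm [  4.1 -26.4] res [-0.8  0.9 -1.2  1.  -1.4]
angle 76.1 centre mm [  4.1 -26.4] res [-0.8  0.9 -1.2  1.  -1.4]
angle 76.1 centre mm [  4.1 -26.4] res [-0.8  0.9 -1.2  1.  -1.4]
```

The plunger is hanging along the fingers: the fit gives about 76° of droop, and the scene crop shows it parallel to the fingers. The grip slackened in transit. I'll retreat, lay it back on the table, and regrasp.

Request:
servo_tool(rows=[0,0,0,0,0,-0.02,255,0,0,0,0,0,-0.03,255,0,0,0,0,0,-0.03,255,0,0,0,0,0,-0.03,255,0,0,0,0,0,0,255,0,0,0,0,0,0,255,0,0,0,0,0,0,255])

```text
time: 13.62
ee_pos: [0.5777, -0.1709, 0.177]
tcp_rot: [0.258, 0.051, 0.965, -0.013]
contact_force: [0.5, 0.5, -4.6]
grip_width: 0.0235
gripper_force: 30.0
```

```bash
python3 - <<'E'
from h import *
a=np.radians(76);u=np.array([np.cos(a),0,np.sin(a)]);n=np.array([np.sin(a),0,-np.cos(a)])
for t in(15,30,40):
    T=tgt(173.6,t)
    pts=[np.array([.004,0,-.026])+u*k+n*j for k in(-.06,.06) for j in(-.012,.012)]
    print(t,T.apply(pts).round(3).tolist(),T.apply([[.037,0,-.08],[-.037,0,-.08],[.01,0,0],[-.01,0,0]])[:,2])
plan([.47,-.11,.17],173.6,30);print(cur()[2]["qpos"])
E
```

```text
15 [[0.042, -0.005, 0.073], [0.021, -0.002, 0.084], [-0.016, 0.002, -0.032], [-0.036, 0.004, -0.021]] [ 0.08685037  0.06769776  0.00258819 -0.00258819]
30 [[0.059, -0.007, 0.059], [0.042, -0.005, 0.076], [-0.023, 0.003, -0.027], [-0.041, 0.005, -0.01]] [ 0.08778203  0.05078203  0.005      -0.005     ]
40 [[0.069, -0.008, 0.048], [0.055, -0.006, 0.067], [-0.028, 0.003, -0.022], [-0.042, 0.005, -0.003]] [ 0.0850667   0.03750041  0.00642788 -0.00642788]
rot [3.000e-02 5.991e+01 3.400e-01] shift in target axes [0.095  0.0485 0.063 ] in present axes [ 0.1019  0.0491 -0.0505]
[-0.43947081 -0.37185405  1.8140506   0.17588892  1.20686976 -1.9254396 ]
```

Request:
servo_tool(rows=[0,0,0,0.017,0.008,-0.0084,255,0,0,0,0.017,0.008,-0.0084,255,0,0,0,0.017,0.008,-0.0084,255,0,0,0,0.017,0.008,-0.0084,255,0,0,0,0.017,0.008,-0.0084,255,0,0,0,0.017,0.008,-0.0084,255,0,6,0,0,0,0,255,0,6,0,0,0,0,255,0,6,0,0,0,0,255,0,6,0,0,0,0,255,0,6,0,0,0,0,255,0,6,0,0,0,0,255])

```text
time: 14.62
ee_pos: [0.4705, -0.111, 0.1695]
tcp_rot: [-0.055, 0.053, 0.997, 0.003]
contact_force: [-0.5, 0.8, -4.1]
grip_width: 0.0238
gripper_force: 30.0
```

Request:
servo_tool(rows=[0,6,0,0,0,0,255,0,6,0,0,0,0,255,0,6,0,0,0,0,255,0,6,0,0,0,0,255,0,0,0,0,0,0,255,0,0,0,0,0,0,255,0,0,0,-0.015,0,0.026,255,0,0,0,-0.015,0,0.026,255,0,0,0,-0.015,0,0.026,255,0,0,0,-0.01,0,0.0173,255,0,0,0,0,0,0,255,0,0,0,0,0,0,255])

```text
time: 15.62
ee_pos: [0.4694, -0.1111, 0.062]
tcp_rot: [-0.257, 0.051, 0.965, 0.014]
contact_force: [0.3, -0.2, -2.8]
grip_width: 0.0236
gripper_force: 30.0
```

```bash
python3 - <<'E'
from h import *
plan([.47,-.11,.027],173.6,30);print(cur()[2]["contact_force"],cur()[2]["qpos"])
s=snap("scene");w=snap("wrist")
a=cv2.resize(s["color"][150:240,200:320],(533,400),interpolation=cv2.INTER_CUBIC)
cv2.imwrite("pics/m7.png",a)
E
```

```text
rot [-0.16  0.12  0.28] shift in target axes [-0.0179  0.0012  0.0301] in present axes [-0.0178  0.0011  0.0301]
[ 0.25669941 -0.19141521 -2.80487104] [-0.25085124  0.2929838   1.37206951 -0.07881682  1.99238056 -1.72882357]
```

View pics/m7.png

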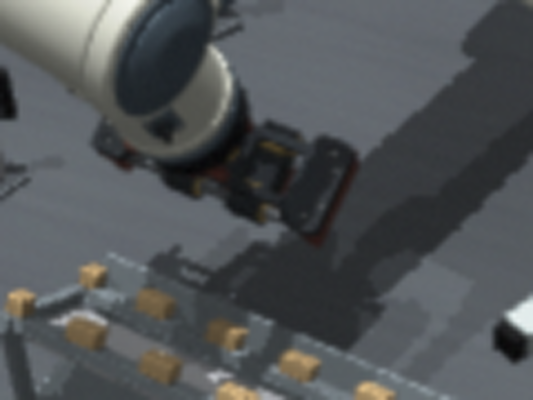

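Request:
servo_tool(rows=[0,0,0,-0.005,0,0.0087,255,0,0,0,-0.005,0,0.0087,255,0,0,0,-0.003,0,0.0052,255,0,0,0,0,0,0,255,0,0,0,0,0,0,255])

```text
time: 16.13
ee_pos: [0.4694, -0.1111, 0.0344]
tcp_rot: [-0.259, 0.051, 0.964, 0.014]
contact_force: [-1.0, -0.6, -3.6]
grip_width: 0.0241
gripper_force: 30.0
```

Request:
servo_tool(rows=[0,0,0,-0.0025,0,0.0043,255,0,0,0,-0.0015,0,0.0026,255,0,0,0,0,0,0,255,0,0,0,0,0,0,255])

```text
time: 16.47
ee_pos: [0.4698, -0.1112, 0.0269]
tcp_rot: [-0.259, 0.051, 0.965, 0.014]
contact_force: [-0.5, 0.3, -5.1]
grip_width: 0.0238
gripper_force: 30.0
```

Request:
servo_tool(rows=[0,0,0,-0.002,0,0.0035,255,0,0,0,-0.001,0,0.0017,255,0,0,0,0,0,0,255,0,0,0,0,0,0,255])

```text
time: 16.8
ee_pos: [0.4698, -0.1112, 0.021]
tcp_rot: [-0.259, 0.051, 0.965, 0.014]
contact_force: [0.3, 0.1, -4.2]
grip_width: 0.0236
gripper_force: 30.0
```

Request:
servo_tool(rows=[0,0,0,-0.002,0,0.0035,255,0,0,0,-0.001,0,0.0017,255,0,0,0,0,0,0,255,0,0,0,0,0,0,255])

```text
time: 17.13
ee_pos: [0.4705, -0.1114, 0.0173]
tcp_rot: [-0.258, 0.051, 0.965, 0.013]
contact_force: [0.8, -0.1, 7.4]
grip_width: 0.0242
gripper_force: 30.0
```

Contact. Release and retreat.

Request:
servo_tool(rows=[0,0,0,0,0,0,90,0,0,0,0,0,0,90,0,0,0,0,0,0,90,0,0,0,0,0,0,90,0,0,0,0,0,0,90,0,0,0,0,0,0,90])

```text
time: 17.63
ee_pos: [0.47, -0.1112, 0.0152]
tcp_rot: [-0.258, 0.051, 0.965, 0.014]
contact_force: [3.3, -0.4, 2.3]
grip_width: 0.0562
gripper_force: 0.0
```

Request:
servo_tool(rows=[0,0,0,0,0,-0.02,90,0,0,0,0,0,-0.03,90,0,0,0,0,0,-0.03,90,0,0,0,0,0,-0.03,90,0,-6,0,0,0,0,90,0,-6,0,0,0,0,90,0,-6,0,0,0,0,90,0,-6,0,0,0,0,90,0,-6,0,0,0,0,90,0,0,0,0,0,0,90,0,0,0,0,0,0,90])

```text
time: 18.55
ee_pos: [0.5228, -0.1168, 0.1101]
tcp_rot: [-0.001, 0.053, 0.999, 0.0]
contact_force: [0.5, 0.2, 0.5]
grip_width: 0.0568
gripper_force: 0.0
```

```bash
python3 - <<'E'
from h import *
print(cur()[0],cur()[2]["grip_width"])
for n in("top","scene","wrist"):
    c=snap(n);print(n,[[float(v) for v in q] for q in pins(c)])
cv2.imwrite("pics/w8.png",c["color"])
E
```

```text
[ 0.52283859 -0.11678304  0.11009938] 0.05677285939530577
top [[0.5702, -0.2189, -15.4, 0.103, 0.022], [0.4501, -0.1799, -16.5, 0.082, 0.022], [0.6545, -0.1599, 83.7, 0.097, 0.026], [0.037, -0.097, 23.7, 0.098, 0.027], [0.6111, -0.0782, -17.5, 0.105, 0.022], [-0.0636, -0.0713, -11.9, 0.103, 0.029], [0.4908, -0.0447, -15.0, 0.083, 0.022], [0.4389, 0.1071, -25.4, 0.095, 0.024], [0.5967, 0.1976, -12.3, 0.096, 0.025], [0.4363, 0.2624, -16.8, 0.096, 0.025], [0.5707, 0.3432, -19.9, 0.096, 0.024]]
scene [[0.4381, 0.105, -25.8, 0.096, 0.026], [0.5962, 0.1956, -13.0, 0.096, 0.026], [0.4357, 0.2601, -16.8, 0.096, 0.026], [0.5713, 0.3409, -20.4, 0.097, 0.026]]
wrist [[0.4925, -0.3308, -17.2, 0.087, 0.014]]
```

View pics/w8.png

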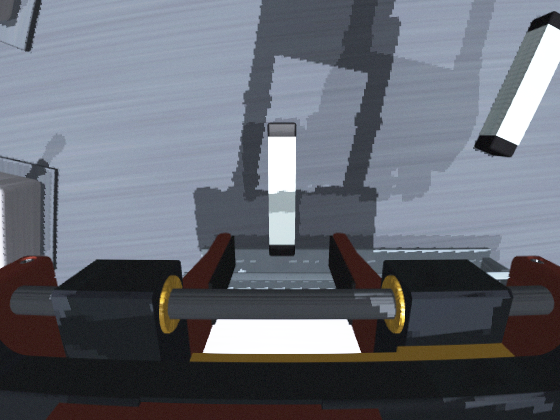

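The plunger lies flat at columns 268–295, rows 123–250, still aligned with the tool. Plunger B was knocked to (0.438, 0.106). I'll locate the first one and regrasp.

```bash
cat > wp.py <<'E'
from h import *
def wpin(rows,cols,zt=.024):
    c=snap("wrist");e=onz(c,[[cols[0],rows[0]],[cols[1],rows[1]]],zt);d=e[0]-e[1]
    print("ends",e.round(4).tolist(),"len",np.linalg.norm(d).round(4),"yaw",np.degrees(np.arctan2(d[1],d[0])).round(1));return e.mean(0)
E
python3 - <<'E'
from wp import *
m=wpin((124,246),(281.5,282));print(m);plan([m[0],m[1],.003],173.6);print(lane(4))
E
```

```text
ends [[0.4498, -0.1115, 0.024], [0.5575, -0.1226, 0.024]] len 0.1082 yaw 174.2
[ 0.50364667 -0.11704451  0.024     ]
rot [ 0.01 -0.12  0.33] shift in target axes [ 0.0217 -0.0023  0.1072] in present axes [ 0.0214 -0.0022  0.1072]
[ 0.62966198 -0.17687072  0.07909808]
```

```bash
python3 - <<'E'
from wp import *
m=wpin((123.5,255.5),(281.5,282));print(m);plan([m[0],m[1],.003],173.6)
E
```

```text
ends [[0.4496, -0.1115, 0.024], [0.5671, -0.1235, 0.024]] len 0.118 yaw 174.1
[ 0.50834433 -0.1175249   0.024     ]
rot [ 0.01 -0.11  0.34] shift in target axes [ 0.017  -0.0023  0.1071] in present axes [ 0.0168 -0.0022  0.1071]
```

Request:
servo_tool(rows=[0,0,0,0.016,-0.002,0,90,0,0,0,0,0,0.03,90,0,0,0,0,0,0.03,90,0,0,0,0,0,0.025,90,0,0,0,0,0,0.015,90,0,0,0,0,0,0.007,90,0,0,0,0,0,0,90,0,0,0,0,0,0,90])

```text
time: 19.47
ee_pos: [0.5091, -0.1174, 0.0035]
tcp_rot: [-0.0, 0.053, 0.999, 0.0]
contact_force: [-0.4, -0.2, 1.2]
grip_width: 0.057
gripper_force: 0.0
```

Request:
servo_tool(rows=[0,0,0,0,0,0,255,0,0,0,0,0,0,255,0,0,0,0,0,0,255,0,0,0,0,0,0,255,0,0,0,0,0,0,255,0,0,0,0,0,0,255,0,0,0,0,0,0,255,0,0,0,0,0,0,255,0,0,0,0,0,0,255])

```text
time: 20.22
ee_pos: [0.5087, -0.1171, 0.0037]
tcp_rot: [0.0, 0.053, 0.999, 0.0]
contact_force: [-0.3, 2.5, 2.0]
grip_width: 0.0238
gripper_force: 30.0
```

Request:
servo_tool(rows=[0,0,0,0,0,-0.01,255,0,0,0,0,0,-0.03,255,0,0,0,0,0,-0.035,255,0,0,0,0,0,-0.035,255,0,0,0,0,0,-0.035,255,0,0,0,0,0,-0.015,255,0,0,0,0,0,0,255,0,0,0,0,0,0,255,0,0,0,0,0,0,255])

```text
time: 20.97
ee_pos: [0.5075, -0.1172, 0.1609]
tcp_rot: [-0.002, 0.053, 0.999, 0.0]
contact_force: [0.0, -0.5, -4.9]
grip_width: 0.024
gripper_force: 30.0
```

```bash
python3 st.py|head -1;python3 - <<'E'
from h import *
plan(lane(4,x=.066,dz=.05,off=.008),173.6,-30)
E
```

```text
F [-0.01 -0.18 -4.13] T [ 0.034 -0.247 -0.012] sd [0.018 0.028 0.008] T tool [-0.06  -0.242  0.012] w 0.023820546584024452 q [-0.29 -0.12  1.55 -0.    1.72 -1.76] t 21.2167
rot [  0.11 -30.16   0.31] shift in target axes [-0.0723 -0.0458  0.0844] in present axes [-0.1046 -0.0464  0.0366]
```

```bash
cat > prof.py <<'E'
from h import *
c=snap("wrist");im=c["color"].astype(int).mean(2)
g=im[:,276:290].mean(1);d=np.diff(g)
print("steps",[(int(i),int(g[max(i-3,0)]),int(g[min(i+3,419)])) for i in range(60,355) if abs(g[min(i+3,419)]-g[i-3])>25 and abs(d[i])==abs(d[max(i-4,0):i+5]).max()])
E
python3 prof.py; python3 - <<'E'
from pose import *
c=snap("wrist");p,R,s=cur()
for a in(0,10,30,50):
  a_=np.radians(a);u=np.array([np.cos(a_),0,np.sin(a_)]);n=np.array([np.sin(a_),0,-np.cos(a_)])
  print(a,proj(c,p+R.apply([np.array([0,0,-.008])+u*k+n*.012 for k in(.06,.048,-.048,-.06)])).round(0)[:,1])
im=c["color"].astype(int).mean(2)
for r in(140,150,165,180,200,220): print(r,im[r,240:330:3].astype(int).tolist())
E
```

```text
steps [(75, 84, 157), (145, 140, 28), (171, 73, 255), (218, 254, 167), (288, 160, 45), (319, 67, 212), (337, 212, 26), (352, 24, 70)]
0 [151. 175. 339. 356.]
10 [147. 170. 345. 365.]
30 [151. 170. 349. 375.]
50 [165. 179. 340. 369.]
140 [162, 160, 160, 101, 85, 85, 84, 60, 59, 131, 135, 134, 131, 135, 135, 138, 138, 159, 161, 164, 137, 134, 138, 137, 137, 138, 137, 138, 136, 139]
150 [162, 162, 157, 87, 86, 89, 55, 88, 85, 91, 90, 89, 88, 82, 81, 84, 80, 81, 62, 61, 79, 74, 73, 135, 135, 133, 136, 136, 130, 134]
165 [164, 165, 88, 88, 89, 86, 36, 81, 100, 89, 84, 83, 82, 83, 82, 84, 87, 86, 83, 82, 83, 62, 43, 136, 136, 134, 134, 131, 130, 133]
180 [159, 82, 80, 84, 85, 89, 233, 255, 255, 255, 255, 255, 255, 255, 255, 255, 255, 255, 255, 255, 255, 255, 114, 106, 132, 128, 106, 131, 131, 130]
200 [84, 86, 88, 89, 91, 88, 87, 255, 255, 255, 255, 255, 255, 255, 255, 255, 255, 255, 255, 255, 255, 255, 69, 63, 65, 63, 63, 62, 61, 63]
220 [86, 90, 90, 85, 87, 86, 88, 174, 167, 165, 168, 165, 169, 169, 168, 167, 167, 168, 166, 167, 167, 169, 85, 82, 82, 84, 83, 86, 83, 80]
```

```bash
python3 st.py|head -1
```

```text
F [-0.15  0.   -3.98] T [ 0.06  -0.235  0.002] sd [0.026 0.017 0.022] T tool [-0.085 -0.227 -0.002] w 0.023681420997972047 q [-0.29 -0.12  1.55 -0.    1.72 -1.76] t 21.5667
```

Held centred and level: the wrist-image edges at rows 145, 171 and 337 match the prediction. The heavy end faces the robot. Tilt and carry.

Request:
servo_tool(rows=[0,-6,0,0,0,0,255,0,-6,0,0,0,0,255,0,-6,0,0,0,0,255,0,-6,0,0,0,0,255,0,-6,0,0,0,0,255,0,0,0,-0.018,-0.0115,0.021,255,0,0,0,-0.018,-0.0115,0.021,255,0,0,0,-0.018,-0.0115,0.021,255,0,0,0,-0.018,-0.0115,0.021,255,0,0,0,0,0,0,255,0,0,0,0,0,0,255,0,0,0,0,0,0,255])

```text
time: 22.57
ee_pos: [0.6069, -0.1739, 0.1261]
tcp_rot: [0.258, 0.051, 0.965, -0.013]
contact_force: [-0.2, 0.0, -2.6]
grip_width: 0.0238
gripper_force: 30.0
```

```bash
python3 prof.py; python3 - <<'E'
from h import *
plan(lane(4,x=.066,dz=.001,off=.008),173.6,-30); print(cur()[2]["contact_force"])
E
```

```text
steps [(93, 48, 80), (145, 79, 12), (171, 19, 143), (223, 141, 250), (236, 254, 180), (250, 179, 254), (288, 254, 37), (318, 54, 254), (337, 254, 92)]
rot [ 0.17 -0.    0.29] shift in target axes [ 0.0012 -0.0005  0.051 ] in present axes [ 0.0012 -0.0006  0.051 ]
[-0.00455223  0.84777967 -3.77522602]
```

Request:
servo_tool(rows=[0,0,0,0.001,0,0.015,255,0,0,0,0,0,0.014,255,0,0,0,0,0,0.01,255,0,0,0,0,0,0.007,255,0,0,0,0,0,0.004,255,0,0,0,0,0,0,255,0,0,0,0,0,0,255,0,0,0,0,0,0,255])

```text
time: 23.28
ee_pos: [0.6315, -0.1767, 0.0837]
tcp_rot: [0.259, 0.051, 0.964, -0.014]
contact_force: [-0.1, 0.7, -3.8]
grip_width: 0.0239
gripper_force: 30.0
```

```bash
python3 prof.py; python3 - <<'E'
from h import *
plan(lane(4,x=.066,dz=.0,off=.008),173.6,-30); print(cur()[2]["contact_force"])
E
```

```text
steps [(145, 79, 14), (171, 18, 142), (222, 141, 254), (235, 254, 176), (250, 180, 254), (288, 254, 37), (318, 54, 254), (337, 254, 92)]
rot [0.15 0.05 0.29] shift in target axes [ 0.0009 -0.0003  0.002 ] in present axes [ 0.0009 -0.0003  0.002 ]
[ 0.12267707  0.4568124  -4.22035692]
```

Free of contact, 2 mm above the bars. Lower 2.5 mm, open partly (count 130), and retreat.

Request:
servo_tool(rows=[0,0,0,0,0,0.0015,255,0,0,0,0,0,0.001,255,0,0,0,0,0,0,255])

```text
time: 23.58
ee_pos: [0.6323, -0.1769, 0.0828]
tcp_rot: [0.259, 0.051, 0.965, -0.014]
contact_force: [-13.0, 2.9, 7.0]
grip_width: 0.0235
gripper_force: 30.0
```

Request:
servo_tool(rows=[0,0,0,0,0,0,125,0,0,0,0,0,0,125,0,0,0,0,0,0,125,0,0,0,0,0,0,125,0,0,0,0,0,0,125,0,0,0,0,0,-0.01,125,0,0,0,0,0,-0.02,125,0,0,0,0,0,-0.03,125,0,0,0,0,0,-0.03,125,0,0,0,0,0,0,125,0,0,0,0,0,0,125,0,0,0,0,0,0,125])

```text
time: 24.58
ee_pos: [0.5877, -0.172, 0.1586]
tcp_rot: [0.259, 0.051, 0.965, -0.014]
contact_force: [-0.2, -0.5, -0.1]
grip_width: 0.0442
gripper_force: 0.0
```

```bash
python3 st.py|head -1; python3 - <<'E'
from h import *
w=snap("wrist");s=snap("scene")
a=cv2.resize(s["color"][170:260,180:300],(400,300),interpolation=cv2.INTER_CUBIC)
cv2.imwrite("pics/m9.png",np.hstack([a,cv2.resize(w["color"],(400,300))]))
plan([.4384,.1056,.12],-25.6)
E
```

```text
F [-0.25 -0.43 -0.03] T [0.085 0.106 0.014] sd [0.008 0.022 0.014] T tool [-0.07   0.114  0.025] w 0.045201048784995236 q [-0.43 -0.34  1.82  0.18  1.16 -1.93] t 24.8333
rot [ -41.53    7.2  -155.53] shift in target axes [-0.2546 -0.1857  0.0375] in present axes [ 0.1729  0.2601 -0.0561]
```

View pics/m9.png

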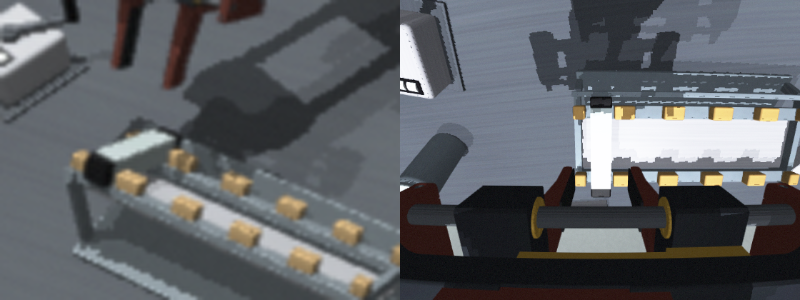

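Plunger 1 is seated in lane 4: in the wrist half its end caps lie between the blocks on both bars. Next is plunger B at (0.438, 0.106), with lane 3 as its target.

Request:
servo_tool(rows=[0,6,0,0,0,0,90,0,6,0,0,0,0,90,0,6,0,0,0,0,90,0,6,0,0,0,0,90,0,6,0,0,0,0,90,0,0,6.4,0,0,0,90,0,0,6.4,0,0,0,90,0,0,6.4,0,0,0,90])

```text
time: 25.6
ee_pos: [0.5885, -0.1719, 0.1567]
tcp_rot: [-0.001, 0.221, 0.975, 0.0]
contact_force: [0.6, -1.5, 0.1]
grip_width: 0.0568
gripper_force: 0.0
```

Request:
servo_tool(rows=[0,0,0,0.0255,0.0186,0.0038,90,0,0,0,0.0255,0.0186,0.0038,90,0,0,0,0.0255,0.0186,0.0038,90,0,0,0,0.0255,0.0186,0.0038,90,0,0,0,0.0255,0.0186,0.0038,90,0,0,0,0.0255,0.0186,0.0038,90,0,0,0,0.0255,0.0186,0.0038,90,0,0,0,0.0255,0.0186,0.0038,90,0,0,0,0.0255,0.0186,0.0038,90,0,0,0,0.0255,0.0186,0.0038,90,0,0,0,0,0,0,90,0,0,0,0,0,0,90])

```text
time: 26.6
ee_pos: [0.4363, 0.106, 0.1204]
tcp_rot: [-0.0, 0.217, 0.976, -0.0]
contact_force: [0.0, -0.8, 0.5]
grip_width: 0.057
gripper_force: 0.0
```

Request:
servo_tool(rows=[0,0,0,0,0,0,90,0,0,0,0,0,0,90])

```text
time: 26.77
ee_pos: [0.4373, 0.1042, 0.1207]
tcp_rot: [0.0, 0.219, 0.976, -0.0]
contact_force: [-0.6, 0.3, -0.1]
grip_width: 0.0566
gripper_force: 0.0
```

```bash
python3 st.py|head -1; python3 - <<'E'
from h import *
s=snap("scene");print([[float(v) for v in q] for q in pins(s)])
plan([.4384,.1056,.003],154.4)
E
python3 prof.py
```

```text
F [-0.23 -0.13  0.6 ] T [ 0.022 -0.124  0.006] sd [0.022 0.027 0.024] T tool [-0.073 -0.102 -0.006] w 0.05674712203729556 q [ 0.16 -0.32  1.79 -0.    1.67 -0.97] t 27.0167
[[0.5961, 0.1957, -12.9, 0.096, 0.026], [0.4362, 0.2603, -16.8, 0.096, 0.025], [0.5713, 0.3409, -20.4, 0.097, 0.026]]
rot [-0.   -0.    0.26] shift in target axes [-0.0008  0.0016  0.1176] in present axes [-0.0008  0.0016  0.1176]
steps [(84, 156, 117), (127, 72, 100), (142, 134, 101), (156, 100, 255), (189, 251, 210), (257, 226, 33), (267, 31, 103), (288, 116, 49), (319, 68, 162), (353, 104, 75)]
```

Request:
servo_tool(rows=[0,0,0,-0.001,0.0015,0.03,90,0,0,0,0,0,0.03,90,0,0,0,0,0,0.03,90,0,0,0,0,0,0.018,90,0,0,0,0,0,0.009,90,0,0,0,0,0,0,90,0,0,0,0,0,0,90])

```text
time: 27.7
ee_pos: [0.4386, 0.1059, 0.0041]
tcp_rot: [0.0, 0.219, 0.976, 0.0]
contact_force: [0.4, 0.2, 0.8]
grip_width: 0.0567
gripper_force: 0.0
```

Request:
servo_tool(rows=[0,0,0,0,0,0,255,0,0,0,0,0,0,255,0,0,0,0,0,0,255,0,0,0,0,0,0,255,0,0,0,0,0,0,255,0,0,0,0,0,0,255,0,0,0,0,0,0,255,0,0,0,0,0,0,255,0,0,0,0,0,0,255])

```text
time: 28.45
ee_pos: [0.4384, 0.1059, 0.0039]
tcp_rot: [0.0, 0.219, 0.976, -0.0]
contact_force: [-1.3, -2.4, 3.3]
grip_width: 0.0238
gripper_force: 29.9
```

Request:
servo_tool(rows=[0,0,0,0,0,-0.01,255,0,0,0,0,0,-0.025,255,0,0,0,0,0,-0.035,255,0,0,0,0,0,-0.035,255,0,0,0,0,0,-0.035,255,0,0,0,0,0,-0.015,255,0,0,0,0,0,0,255,0,0,0,0,0,0,255,0,0,0,0,0,0,255])

```text
time: 29.2
ee_pos: [0.4374, 0.1059, 0.1565]
tcp_rot: [-0.002, 0.219, 0.976, -0.001]
contact_force: [-0.6, 0.5, -2.9]
grip_width: 0.0241
gripper_force: 29.9
```

```bash
python3 st.py|head -1; python3 prof.py;python3 - <<'E'
from h import *
plan(lane(3,x=.066,dz=.05,off=.008),173.6,-30)
E
```

```text
F [-0.1   0.3  -3.17] T [ 0.046 -0.052  0.005] sd [0.012 0.024 0.018] T tool [-0.063 -0.028 -0.005] w 0.02400375341713071 q [ 0.16 -0.32  1.73  0.    1.74 -0.97] t 29.45
steps [(92, 166, 126), (132, 90, 118), (148, 138, 24), (153, 17, 122), (174, 72, 255), (214, 255, 168), (280, 161, 200), (288, 201, 47), (319, 67, 216), (339, 215, 26), (352, 26, 72)]
rot [ -4.99 -29.83 -18.43] shift in target axes [-0.1562 -0.2016  0.128 ] in present axes [-0.2539 -0.1263  0.0324]
```

The moment in the tool frame changed by +0.074 about y against the empty reading. The heavy end is on tool −x (away from the robot), so I flip by +161° and check.

Request:
servo_tool(rows=[0,0,7,0,0,0,255,0,0,7,0,0,0,255,0,0,7,0,0,0,255,0,0,7,0,0,0,255,0,0,7,0,0,0,255,0,0,7,0,0,0,255,0,0,7,0,0,0,255,0,0,7,0,0,0,255,0,0,7,0,0,0,255,0,0,7,0,0,0,255,0,0,7,0,0,0,255,0,0,7,0,0,0,255])

```text
time: 30.5
ee_pos: [0.4381, 0.106, 0.1582]
tcp_rot: [-0.0, 0.817, 0.576, -0.0]
contact_force: [0.2, -0.2, -2.7]
grip_width: 0.0239
gripper_force: 29.9
```

Request:
servo_tool(rows=[0,0,7,0,0,0,255,0,0,7,0,0,0,255,0,0,7,0,0,0,255,0,0,7,0,0,0,255,0,0,7,0,0,0,255,0,0,7,0,0,0,255,0,0,7,0,0,0,255,0,0,7,0,0,0,255,0,0,7,0,0,0,255,0,0,7,0,0,0,255,0,0,7,0,0,0,255,0,0,0,0,0,0,255])

```text
time: 31.5
ee_pos: [0.4382, 0.1059, 0.1583]
tcp_rot: [0.0, 0.998, -0.057, -0.0]
contact_force: [0.2, 0.2, -2.5]
grip_width: 0.0238
gripper_force: 29.9
```

Request:
servo_tool(rows=[0,0,0,0,0,0,255,0,0,0,0,0,0,255])

```text
time: 31.67
ee_pos: [0.4382, 0.106, 0.1584]
tcp_rot: [0.0, 0.999, -0.053, -0.0]
contact_force: [-0.9, -0.3, -2.5]
grip_width: 0.0237
gripper_force: 29.9
```

```bash
python3 st.py|head -1; python3 prof.py;python3 - <<'E'
from h import *
plan(lane(3,x=.066,dz=.05,off=.008),-6.4,30)
E
```

```text
F [ 0.51  0.34 -2.89] T [ 0.034 -0.047  0.009] sd [0.023 0.017 0.019] T tool [ 0.038  0.043 -0.009] w 0.024156429189167286 q [ 0.16 -0.32  1.72 -0.    1.74  1.84] t 31.9167
steps [(122, 157, 86), (148, 84, 18), (153, 15, 41), (174, 32, 224), (229, 213, 164), (288, 159, 49), (318, 85, 253), (339, 253, 41), (352, 42, 67)]
rot [-0.05 30.    0.17] shift in target axes [0.1553 0.2018 0.1287] in present axes [0.1982 0.2024 0.0338]
```

This fits a simple model: the sensor's offset is fixed in the tool frame (about −0.07 N m about tool y), and it explains all the readings so far. With it, plunger B's load is +0.074 before the flip and about −0.05 after, so its heavy end now faces the robot. Plunger 1 is consistent as well (−0.116 after its regrasp). I'll tilt and place in lane 3.

Request:
servo_tool(rows=[0,6,0,0,0,0,255,0,6,0,0,0,0,255,0,6,0,0,0,0,255,0,6,0,0,0,0,255,0,6,0,0,0,0,255,0,0,0,0,0,0,255])

```text
time: 32.47
ee_pos: [0.4353, 0.1061, 0.1552]
tcp_rot: [0.014, 0.964, -0.052, 0.259]
contact_force: [-1.4, -0.6, -3.6]
grip_width: 0.0235
gripper_force: 29.9
```

Request:
servo_tool(rows=[0,0,0,0.0194,0.0252,0.016,255,0,0,0,0.0194,0.0252,0.016,255,0,0,0,0.0194,0.0252,0.016,255,0,0,0,0.0194,0.0252,0.016,255,0,0,0,0.0194,0.0252,0.016,255,0,0,0,0.0194,0.0252,0.016,255,0,0,0,0.0194,0.0252,0.016,255,0,0,0,0.0194,0.0252,0.016,255,0,0,0,0,0,0,255,0,0,0,0,0,0,255,0,0,0,0,0,0,255,0,0,0,0,0,0,255])

```text
time: 33.47
ee_pos: [0.6135, -0.1156, 0.1257]
tcp_rot: [0.014, 0.965, -0.052, 0.258]
contact_force: [0.6, 0.2, -2.3]
grip_width: 0.0236
gripper_force: 30.0
```

```bash
python3 prof.py;python3 - <<'E'
from h import *
plan(lane(3,x=.066,dz=.001,off=.008),-6.4,30);print(cur()[2]["contact_force"],cur()[2]["qpos"])
E
```

```text
steps [(148, 114, 22), (174, 28, 243), (279, 229, 142), (288, 141, 71), (295, 76, 114), (339, 111, 11), (352, 12, 73)]
rot [-0.11 -0.02  0.16] shift in target axes [-0.0007  0.0013  0.0502] in present axes [-0.0007  0.0014  0.0502]
[-0.28732719  0.94821592 -2.49681485] [-0.29168264 -0.30442869  1.85234366  0.10390651  1.07922397  1.36247801]
```

Request:
servo_tool(rows=[0,0,0,0,0.001,0.015,255,0,0,0,0,0,0.014,255,0,0,0,0,0,0.01,255,0,0,0,0,0,0.007,255,0,0,0,0,0,0.004,255,0,0,0,0,0,0.001,255,0,0,0,0,0,0,255,0,0,0,0,0,0,255])

```text
time: 34.18
ee_pos: [0.6384, -0.1193, 0.0824]
tcp_rot: [0.014, 0.965, -0.052, 0.258]
contact_force: [-6.7, 2.0, 1.6]
grip_width: 0.0237
gripper_force: 30.0
```

```bash
python3 prof.py;python3 - <<'E'
from h import *
plan(lane(3,x=.066,dz=.0,off=.008),-6.4,30);print(cur()[2]["contact_force"])
E
```

```text
steps [(149, 114, 24), (175, 29, 244), (277, 237, 152), (288, 141, 71), (295, 77, 116), (340, 112, 12), (352, 11, 73)]
rot [-0.1   0.    0.15] shift in target axes [-0.0006  0.0002  0.0007] in present axes [-0.0006  0.0002  0.0007]
[-7.12338423  2.09325128  1.36643528]
```

Request:
servo_tool(rows=[0,0,0,0,0,0,125,0,0,0,0,0,0,125,0,0,0,0,0,0,125,0,0,0,0,0,0,125,0,0,0,0,0,0,125,0,0,0,0,0,-0.01,125,0,0,0,0,0,-0.02,125,0,0,0,0,0,-0.03,125,0,0,0,0,0,-0.03,125,0,-6,0,0,0,0,90,0,-6,0,0,0,0,90,0,-6,0,0,0,0,90])

```text
time: 35.23
ee_pos: [0.5935, -0.1152, 0.1635]
tcp_rot: [0.006, 0.993, -0.055, 0.105]
contact_force: [0.1, 0.7, 0.5]
grip_width: 0.0566
gripper_force: 0.0
```

Request:
servo_tool(rows=[0,-6,0,0,0,0,90,0,-6,0,0,0,0,90,0,0,6.3,0,0,0,90,0,0,0,-0.0074,-0.0338,0,90,0,0,0,-0.0074,-0.0338,0,90,0,0,0,-0.0074,-0.0338,0,90,0,0,0,-0.0074,-0.0338,0,90,0,0,0,-0.0074,-0.0338,0,90,0,0,0,-0.0074,-0.0338,0,90,0,0,0,-0.0074,-0.0338,0,90,0,0,0,-0.0074,-0.0338,0,90,0,0,0,-0.0074,-0.0338,0,90])

```text
time: 36.23
ee_pos: [0.5949, 0.198, 0.1601]
tcp_rot: [-0.0, 0.994, -0.11, 0.0]
contact_force: [0.1, 0.0, -0.0]
grip_width: 0.057
gripper_force: 0.0
```

Request:
servo_tool(rows=[0,0,0,0,0,0,90,0,0,0,0,0,0,90,0,0,0,0,0,0,90,0,0,0,0,0,0,90])

```text
time: 36.57
ee_pos: [0.5953, 0.1951, 0.1595]
tcp_rot: [0.0, 0.994, -0.11, 0.0]
contact_force: [1.0, -0.2, -1.0]
grip_width: 0.0567
gripper_force: 0.0
```

```bash
python3 st.py|head -1; python3 - <<'E'
from h import *
s=snap("scene");print([[float(v) for v in q] for q in pins(s)])
for k in(3,4):
    pass
print([[float(v) for v in q] for q in pins(s,.09)])
plan([.5963,.1966,.003],-12.7)
E
```

```text
F [0.37 0.11 0.05] T [0.031 0.033 0.015] sd [0.036 0.017 0.017] T tool [ 0.023 -0.039 -0.015] w 0.0568632661501886 q [ 0.26  0.16  1.27 -0.    1.71  2.05] t 36.8167
[[0.4415, 0.2619, -20.4, 0.096, 0.023], [0.5717, 0.3411, -20.8, 0.096, 0.025]]
[[0.5007, 0.2651, -20.4, 0.089, 0.021], [0.6215, 0.3385, -20.8, 0.089, 0.023]]
rot [-0.   -0.01  0.06] shift in target axes [ 0.0007 -0.0012  0.1563] in present axes [ 0.0007 -0.0011  0.1563]
```

Request:
servo_tool(rows=[0,0,0,0.001,-0.001,0.035,90,0,0,0,0,0,0.035,90,0,0,0,0,0,0.035,90,0,0,0,0,0,0.025,90,0,0,0,0,0,0.017,90,0,0,0,0,0,0.009,90,0,0,0,0,0,0,90,0,0,0,0,0,0,90])

```text
time: 37.53
ee_pos: [0.5967, 0.1971, 0.0037]
tcp_rot: [-0.0, 0.994, -0.11, 0.0]
contact_force: [-0.3, 0.2, -0.8]
grip_width: 0.0563
gripper_force: 0.0
```

Request:
servo_tool(rows=[0,0,0,0,0,0,255,0,0,0,0,0,0,255,0,0,0,0,0,0,255,0,0,0,0,0,0,255,0,0,0,0,0,0,255,0,0,0,0,0,0,255,0,0,0,0,0,0,255,0,0,0,0,0,0,255,0,0,0,0,0,0,255])

```text
time: 38.28
ee_pos: [0.5964, 0.197, 0.0034]
tcp_rot: [0.0, 0.994, -0.11, 0.0]
contact_force: [-0.7, -2.1, 2.1]
grip_width: 0.0241
gripper_force: 30.0
```

Request:
servo_tool(rows=[0,0,0,0,0,-0.01,255,0,0,0,0,0,-0.025,255,0,0,0,0,0,-0.035,255,0,0,0,0,0,-0.035,255,0,0,0,0,0,-0.035,255,0,0,0,0,0,-0.015,255,0,0,0,0,0,0,255,0,0,0,0,0,0,255,0,0,0,0,0,0,255])

```text
time: 39.03
ee_pos: [0.5954, 0.1971, 0.1555]
tcp_rot: [0.001, 0.994, -0.109, -0.002]
contact_force: [0.0, 0.2, -2.9]
grip_width: 0.0237
gripper_force: 30.0
```

```bash
python3 st.py|head -1; python3 prof.py;python3 - <<'E'
from h import *
plan(lane(2,x=.066,dz=.05,off=.008),-6.4,30)
E
```

```text
F [-0.25  0.32 -2.9 ] T [0.039 0.083 0.016] sd [0.022 0.015 0.025] T tool [ 0.02  -0.09  -0.016] w 0.024072830768663015 q [0.27 0.16 1.27 0.   1.71 2.06] t 39.2833
steps [(151, 72, 16), (177, 27, 206), (235, 182, 146), (288, 139, 42), (295, 44, 70), (318, 73, 249), (342, 248, 35)]
rot [ 1.67 30.09 -6.02] shift in target axes [0.0293 0.2519 0.0538] in present axes [0.0791 0.2447 0.032 ]
```

```bash
python3 st.py|head -1;python3 st.py|head -1
```

```text
F [ 0.25  0.04 -3.13] T [0.07  0.094 0.008] sd [0.03  0.025 0.013] T tool [ 0.048 -0.107 -0.008] w 0.023618831128898753 q [ 0.27  0.16  1.27 -0.    1.71  2.06] t 39.5833
F [-0.14  0.13 -3.11] T [ 0.06   0.097 -0.019] sd [0.035 0.032 0.012] T tool [ 0.038 -0.108  0.019] w 0.023866344668615865 q [ 0.27  0.16  1.27 -0.    1.71  2.06] t 39.8333
```

Mean is +0.09 against 0.02 empty, so the heavy end points away. Flip −186.3°.

Request:
servo_tool(rows=[0,0,-7,0,0,0,255,0,0,-7,0,0,0,255,0,0,-7,0,0,0,255,0,0,-7,0,0,0,255,0,0,-7,0,0,0,255,0,0,-7,0,0,0,255,0,0,-7,0,0,0,255,0,0,-7,0,0,0,255,0,0,-7,0,0,0,255,0,0,-7,0,0,0,255,0,0,-7,0,0,0,255,0,0,-7,0,0,0,255])

```text
time: 40.83
ee_pos: [0.5964, 0.1972, 0.1582]
tcp_rot: [0.0, 0.81, 0.586, 0.0]
contact_force: [0.2, 0.5, -2.6]
grip_width: 0.0239
gripper_force: 30.0
```

Request:
servo_tool(rows=[0,0,-7,0,0,0,255,0,0,-7,0,0,0,255,0,0,-7,0,0,0,255,0,0,-7,0,0,0,255,0,0,-7,0,0,0,255,0,0,-7,0,0,0,255,0,0,-7,0,0,0,255,0,0,-7,0,0,0,255,0,0,-7,0,0,0,255,0,0,-7,0,0,0,255,0,0,-7,0,0,0,255,0,0,-7,0,0,0,255])

```text
time: 41.83
ee_pos: [0.5965, 0.1972, 0.1583]
tcp_rot: [0.0, 0.21, 0.978, 0.0]
contact_force: [-0.9, 0.1, -3.0]
grip_width: 0.0238
gripper_force: 30.0
```

Request:
servo_tool(rows=[0,0,-7,0,0,0,255,0,0,-7,0,0,0,255,0,0,-4.3,0,0,0,255,0,0,0,0,0,0,255,0,0,0,0,0,0,255,0,0,0,0,0,0,255])

```text
time: 42.33
ee_pos: [0.5964, 0.1972, 0.1582]
tcp_rot: [0.0, 0.056, 0.998, 0.0]
contact_force: [-0.0, -0.2, -2.7]
grip_width: 0.0235
gripper_force: 30.0
```

```bash
python3 st.py|head -1; python3 prof.py;python3 - <<'E'
from h import *
plan(lane(2,x=.066,dz=.05,off=.008),173.6,-30)
E
```

```text
F [ 0.6  -0.14 -2.94] T [ 0.06  -0.229 -0.031] sd [0.009 0.026 0.045] T tool [-0.085 -0.221  0.031] w 0.023890522321974573 q [ 0.27  0.16  1.27  0.    1.71 -1.2 ] t 42.5833
steps [(151, 119, 16), (156, 14, 99), (177, 61, 254), (214, 254, 156), (288, 139, 39), (319, 56, 187), (342, 187, 21), (352, 21, 60)]
rot [  0.03 -30.     0.1 ] shift in target axes [-0.0282 -0.252   0.0548] in present axes [-0.0514 -0.2521  0.0334]
```

Reading −0.229, as predicted. Tilt and carry to lane 2.

Request:
servo_tool(rows=[0,-6,0,0,0,0,255,0,-6,0,0,0,0,255,0,-6,0,0,0,0,255,0,-6,0,0,0,0,255,0,-6,0,0,0,0,255,0,0,0,0,0,0,255,0,0,0,0,0,0,255])

```text
time: 43.22
ee_pos: [0.5943, 0.1973, 0.1564]
tcp_rot: [0.256, 0.052, 0.965, -0.014]
contact_force: [0.9, -0.0, -2.9]
grip_width: 0.0235
gripper_force: 30.0
```

Request:
servo_tool(rows=[0,0,0,-0.004,-0.0315,0.006,255,0,0,0,-0.004,-0.0315,0.006,255,0,0,0,-0.004,-0.0315,0.006,255,0,0,0,-0.004,-0.0315,0.006,255,0,0,0,-0.003,-0.0315,0.007,255,0,0,0,-0.003,-0.0315,0.007,255,0,0,0,-0.003,-0.0315,0.008,255,0,0,0,-0.003,-0.0315,0.008,255,0,0,0,0,0,0,255,0,0,0,0,0,0,255,0,0,0,0,0,0,255,0,0,0,0,0,0,255])

```text
time: 44.22
ee_pos: [0.6206, -0.0583, 0.1267]
tcp_rot: [0.259, 0.053, 0.964, -0.014]
contact_force: [0.2, 0.2, -2.1]
grip_width: 0.0237
gripper_force: 30.0
```

```bash
python3 prof.py;python3 - <<'E'
from h import *
plan(lane(2,x=.066,dz=.001,off=.008),173.6,-30);print(cur()[2]["contact_force"])
E
```

```text
steps [(89, 41, 68), (151, 76, 9), (177, 16, 129), (223, 129, 253), (236, 253, 162), (251, 164, 253), (288, 253, 32), (318, 48, 253), (342, 253, 74)]
rot [0.13 0.04 0.17] shift in target axes [ 0.0013 -0.0012  0.0502] in present axes [ 0.0014 -0.0013  0.0502]
[ 0.40269224  0.14008031 -2.97545892]
```

Request:
servo_tool(rows=[0,0,0,0.001,-0.001,0.015,255,0,0,0,0,0,0.014,255,0,0,0,0,0,0.01,255,0,0,0,0,0,0.007,255,0,0,0,0,0,0.004,255,0,0,0,0,0,0.001,255,0,0,0,0,0,0,255,0,0,0,0,0,0,255])

```text
time: 44.93
ee_pos: [0.6442, -0.0619, 0.0815]
tcp_rot: [0.259, 0.053, 0.964, -0.014]
contact_force: [-3.8, 2.1, -0.1]
grip_width: 0.0234
gripper_force: 30.0
```

```bash
python3 prof.py;python3 - <<'E'
from h import *
plan(lane(2,x=.066,dz=.0,off=.008),173.6,-30);print(cur()[2]["contact_force"])
E
```

```text
steps [(83, 44, 73), (150, 72, 9), (177, 19, 131), (226, 139, 253), (238, 248, 167), (253, 167, 253), (288, 253, 33), (318, 48, 253), (342, 253, 77)]
rot [0.11 0.02 0.13] shift in target axes [-0.0003  0.0002  0.0003] in present axes [-0.0003  0.0002  0.0003]
[-5.20042449  3.02123981  1.19256324]
```

Request:
servo_tool(rows=[0,0,0,0,0,0,125,0,0,0,0,0,0,125,0,0,0,0,0,0,125,0,0,0,0,0,0,125,0,0,0,0,0,0,125,0,0,0,0,0,-0.01,125,0,0,0,0,0,-0.02,125,0,0,0,0,0,-0.03,125,0,0,0,0,0,-0.03,125,0,6,0,0,0,0,90,0,6,0,0,0,0,90,0,6,0,0,0,0,90])

```text
time: 45.98
ee_pos: [0.599, -0.0577, 0.163]
tcp_rot: [0.105, 0.055, 0.993, -0.006]
contact_force: [-0.5, -0.4, -0.0]
grip_width: 0.0566
gripper_force: 0.0
```

Request:
servo_tool(rows=[0,6,0,0,0,0,90,0,6,0,0,0,0,90,0,0,5.2,0,0,0,90,0,0,5.2,0,0,0,90,0,0,0,0.025,0.0257,0,90,0,0,0,0.025,0.0257,0,90,0,0,0,0.025,0.0257,0,90,0,0,0,0.025,0.0257,0,90,0,0,0,0.025,0.0257,0,90,0,0,0,0.025,0.0257,0,90,0,0,0,0.025,0.0257,0,90,0,0,0,0.025,0.0257,0,90])

```text
time: 46.98
ee_pos: [0.4657, 0.1979, 0.1596]
tcp_rot: [0.001, 0.145, 0.989, 0.0]
contact_force: [0.3, 0.5, 0.3]
grip_width: 0.057
gripper_force: 0.0
```

Request:
servo_tool(rows=[0,0,0,0.025,0.0257,0,90,0,0,0,0.024,0.025,0,90,0,0,0,0,0,0,90,0,0,0,0,0,0,90,0,0,0,0,0,0,90,0,0,0,0,0,0,90])

```text
time: 47.48
ee_pos: [0.435, 0.2583, 0.159]
tcp_rot: [0.0, 0.146, 0.989, -0.0]
contact_force: [0.1, 0.3, 0.1]
grip_width: 0.0569
gripper_force: 0.0
```

```bash
python3 st.py|head -1; python3 - <<'E'
from h import *
s=snap("scene");print([[float(v) for v in q] for q in pins(s)])
plan([.4362,.2611,.003],163.2);print(cur()[0])
E
```

```text
F [-0.21 -0.09 -0.2 ] T [ 0.058 -0.118  0.014] sd [0.033 0.03  0.036] T tool [-0.089 -0.096 -0.014] w 0.056597119601716574 q [ 0.47 -0.17  1.6  -0.    1.71 -0.81] t 47.7333
[[0.5713, 0.3409, -20.4, 0.097, 0.026]]
rot [-0.01 -0.01  0.05] shift in target axes [-0.0007  0.0027  0.1556] in present axes [-0.0007  0.0028  0.1556]
[0.43476585 0.25866381 0.15861279]
```

Request:
servo_tool(rows=[0,0,0,-0.0007,0.0027,0.035,90,0,0,0,0,0,0.035,90,0,0,0,0,0,0.035,90,0,0,0,0,0,0.025,90,0,0,0,0,0,0.017,90,0,0,0,0,0,0.0085,90,0,0,0,0,0,0,90,0,0,0,0,0,0,90])

```text
time: 48.45
ee_pos: [0.4362, 0.2616, 0.0036]
tcp_rot: [0.0, 0.145, 0.989, 0.0]
contact_force: [0.2, -0.4, 0.0]
grip_width: 0.0568
gripper_force: 0.0
```

Request:
servo_tool(rows=[0,0,0,0,0,0,255,0,0,0,0,0,0,255,0,0,0,0,0,0,255,0,0,0,0,0,0,255,0,0,0,0,0,0,255,0,0,0,0,0,0,255,0,0,0,0,0,0,255,0,0,0,0,0,0,255,0,0,0,0,0,0,255])

```text
time: 49.2
ee_pos: [0.436, 0.2616, 0.0034]
tcp_rot: [0.0, 0.145, 0.989, -0.0]
contact_force: [-0.4, -1.4, 2.8]
grip_width: 0.0239
gripper_force: 30.0
```

Request:
servo_tool(rows=[0,0,0,0,0,-0.01,255,0,0,0,0,0,-0.025,255,0,0,0,0,0,-0.035,255,0,0,0,0,0,-0.035,255,0,0,0,0,0,-0.035,255,0,0,0,0,0,-0.015,255,0,0,0,0,0,0,255,0,0,0,0,0,0,255,0,0,0,0,0,0,255])

```text
time: 49.95
ee_pos: [0.4351, 0.2613, 0.1561]
tcp_rot: [-0.001, 0.145, 0.989, -0.001]
contact_force: [-0.1, 0.6, -3.2]
grip_width: 0.0238
gripper_force: 30.0
```

```bash
python3 st.py|head -1;python3 st.py|head -1; python3 prof.py;python3 - <<'E'
from h import *
plan(lane(1,x=.066,dz=.05,off=.008),173.6,-30)
E
```

```text
F [ 0.21  0.21 -2.35] T [ 0.009 -0.193  0.002] sd [0.042 0.031 0.014] T tool [-0.064 -0.183 -0.001] w 0.024017074490065144 q [ 0.47 -0.16  1.59  0.    1.71 -0.81] t 50.2
F [ 0.46  0.3  -2.3 ] T [ 0.01  -0.214  0.017] sd [0.014 0.007 0.012] T tool [-0.071 -0.202 -0.017] w 0.023731906272540713 q [ 0.47 -0.16  1.59 -0.    1.71 -0.81] t 50.45
steps [(131, 143, 114), (147, 84, 17), (174, 29, 211), (183, 206, 235), (207, 255, 229), (212, 228, 195), (288, 172, 49), (319, 69, 219), (339, 219, 27), (352, 28, 74)]
rot [ -2.69 -29.92 -10.04] shift in target axes [-0.1725 -0.2402  0.1381] in present axes [-0.2578 -0.1974  0.0333]
```

Δ = −0.095: the heavy end already faces the robot. Place directly in lane 1.

Request:
servo_tool(rows=[0,0,-5.2,0,0,0,255,0,0,-5.2,0,0,0,255,0,-6,0,0,0,0,255,0,-6,0,0,0,0,255,0,-6,0,0,0,0,255,0,-6,0,0,0,0,255,0,-6,0,0,0,0,255,0,0,0,0,0,0,255,0,0,0,0,0,0,255])

```text
time: 51.25
ee_pos: [0.4343, 0.2621, 0.1572]
tcp_rot: [0.257, 0.052, 0.965, -0.014]
contact_force: [1.4, 0.6, -1.1]
grip_width: 0.0238
gripper_force: 30.0
```

Request:
servo_tool(rows=[0,0,0,-0.019,-0.0265,0.015,255,0,0,0,-0.019,-0.0265,0.015,255,0,0,0,-0.019,-0.0265,0.015,255,0,0,0,-0.019,-0.0265,0.015,255,0,0,0,-0.019,-0.0265,0.015,255,0,0,0,-0.019,-0.0265,0.015,255,0,0,0,-0.019,-0.0265,0.015,255,0,0,0,-0.019,-0.0265,0.015,255,0,0,0,-0.019,-0.0265,0.015,255,0,0,0,0,0,0,255,0,0,0,0,0,0,255,0,0,0,0,0,0,255])

```text
time: 52.25
ee_pos: [0.6248, -0.0, 0.1272]
tcp_rot: [0.258, 0.054, 0.965, -0.014]
contact_force: [-0.1, 0.8, -1.8]
grip_width: 0.0238
gripper_force: 30.0
```

Request:
servo_tool(rows=[0,0,0,0,0,0,255,0,0,0,0,0,0,255])

```text
time: 52.42
ee_pos: [0.6242, 0.0019, 0.1274]
tcp_rot: [0.259, 0.052, 0.964, -0.014]
contact_force: [-0.5, 0.7, -2.0]
grip_width: 0.0243
gripper_force: 30.0
```

```bash
python3 prof.py;python3 - <<'E'
from h import *
plan(lane(1,x=.066,dz=.001,off=.008),173.6,-30);print(cur()[2]["contact_force"])
E
```

```text
steps [(94, 42, 71), (147, 69, 9), (174, 16, 129), (224, 129, 252), (237, 253, 163), (252, 162, 253), (288, 253, 31), (318, 47, 253), (339, 253, 77)]
rot [0.13 0.03 0.17] shift in target axes [-0.0009 -0.0032  0.0525] in present axes [-0.0008 -0.0033  0.0525]
[ 0.41289428 -0.15284412 -2.48913739]
```

Request:
servo_tool(rows=[0,0,0,-0.001,-0.0032,0.015,255,0,0,0,0,0,0.015,255,0,0,0,0,0,0.011,255,0,0,0,0,0,0.007,255,0,0,0,0,0,0.004,255,0,0,0,0,0,0.001,255,0,0,0,0,0,0,255,0,0,0,0,0,0,255])

```text
time: 53.13
ee_pos: [0.6511, -0.0047, 0.082]
tcp_rot: [0.259, 0.053, 0.964, -0.014]
contact_force: [-1.3, 0.3, -0.8]
grip_width: 0.0237
gripper_force: 30.0
```

```bash
python3 - <<'E'
from h import *
plan(lane(1,x=.066,dz=.0,off=.008),173.6,-30);print(cur()[2]["contact_force"])
E
```

```text
rot [0.09 0.03 0.13] shift in target axes [0.0003 0.0005 0.0004] in present axes [0.0003 0.0005 0.0004]
[-1.26934481  0.29244314 -0.75819277]
```

Request:
servo_tool(rows=[0,0,0,0,0,0,125,0,0,0,0,0,0,125,0,0,0,0,0,0,125,0,0,0,0,0,0,125,0,0,0,0,0,0,125,0,0,0,0,0,-0.01,125,0,0,0,0,0,-0.02,125,0,0,0,0,0,-0.03,125,0,0,0,0,0,-0.03,125,0,6,0,0,0,0,90,0,6,0,0,0,0,90,0,6,0,0,0,0,90])

```text
time: 54.13
ee_pos: [0.6058, 0.0, 0.1636]
tcp_rot: [0.105, 0.054, 0.993, -0.006]
contact_force: [-0.2, 0.1, 0.5]
grip_width: 0.0563
gripper_force: 0.0
```

Request:
servo_tool(rows=[0,6,0,0,0,0,90,0,6,0,0,0,0,90,0,0,7,0,0,0,90,0,0,7,0,0,0,90,0,0,0,0.0152,0.0308,0,90,0,0,0,0.0152,0.0308,0,90,0,0,0,0.0152,0.0308,0,90,0,0,0,0.0152,0.0308,0,90,0,0,0,0.0152,0.0308,0,90,0,0,0,0.0152,0.0308,0,90,0,0,0,0.0152,0.0308,0,90,0,0,0,0.0152,0.0308,0,90])

```text
time: 55.13
ee_pos: [0.577, 0.2747, 0.1603]
tcp_rot: [0.001, 0.176, 0.984, 0.0]
contact_force: [0.5, 0.1, 0.2]
grip_width: 0.0567
gripper_force: 0.0
```

Request:
servo_tool(rows=[0,0,0,0.0152,0.0308,0,90,0,0,0,0.0152,0.0308,0,90,0,0,0,0,0,0,90,0,0,0,0,0,0,90,0,0,0,0,0,0,90,0,0,0,0,0,0,90])

```text
time: 55.63
ee_pos: [0.5708, 0.3401, 0.1598]
tcp_rot: [0.0, 0.177, 0.984, -0.0]
contact_force: [0.9, -0.0, 0.1]
grip_width: 0.0566
gripper_force: 0.0
```

```bash
python3 st.py; python3 - <<'E'
from h import *
plan([.5711,.342,.003],159.6);print(cur()[0])
c=snap("wrist");cv2.imwrite("pics/w10.png",c["color"]);print(proj(c,[[.5711,.342,.024]]))
E
```

```text
F [0.41 0.24 0.05] T [ 0.017 -0.115 -0.   ] sd [0.018 0.022 0.023] T tool [-0.056 -0.101  0.   ] w 0.05684478046263703 q [ 0.49  0.26  1.15 -0.    1.73 -0.73] t 55.8833
[0.5865, 0.3847, 30.0, 0.09, 0.023]
[0.6312, 0.5961, 29.2, 0.109, 0.024]
rot [0.01 0.01 0.05] shift in target axes [0.0002 0.0016 0.1566] in present axes [0.0002 0.0016 0.1566]
[0.57071949 0.34043181 0.15957898]
[[285.1321152  198.54581159]]
```

Request:
servo_tool(rows=[0,0,0,0,0.0016,0.035,90,0,0,0,0,0,0.035,90,0,0,0,0,0,0.035,90,0,0,0,0,0,0.026,90,0,0,0,0,0,0.017,90,0,0,0,0,0,0.0085,90,0,0,0,0,0,0,90,0,0,0,0,0,0,90])

```text
time: 56.6
ee_pos: [0.5713, 0.3428, 0.0034]
tcp_rot: [0.0, 0.176, 0.984, 0.0]
contact_force: [-0.4, 0.1, 0.4]
grip_width: 0.0571
gripper_force: 0.0
```

Request:
servo_tool(rows=[0,0,0,0,0,0,255,0,0,0,0,0,0,255,0,0,0,0,0,0,255,0,0,0,0,0,0,255,0,0,0,0,0,0,255,0,0,0,0,0,0,255,0,0,0,0,0,0,255,0,0,0,0,0,0,255,0,0,0,0,0,0,255])

```text
time: 57.35
ee_pos: [0.571, 0.3427, 0.003]
tcp_rot: [0.0, 0.176, 0.984, -0.0]
contact_force: [-0.5, -1.7, 2.8]
grip_width: 0.0238
gripper_force: 30.0
```

Request:
servo_tool(rows=[0,0,0,0,0,-0.01,255,0,0,0,0,0,-0.025,255,0,0,0,0,0,-0.035,255,0,0,0,0,0,-0.035,255,0,0,0,0,0,-0.035,255,0,0,0,0,0,-0.015,255,0,0,0,0,0,0,255,0,0,0,0,0,0,255,0,0,0,0,0,0,255])

```text
time: 58.1
ee_pos: [0.57, 0.3426, 0.1549]
tcp_rot: [-0.002, 0.176, 0.984, -0.001]
contact_force: [0.2, 0.5, -3.5]
grip_width: 0.024
gripper_force: 30.0
```

```bash
python3 st.py|head -1;python3 st.py|head -1; python3 prof.py;python3 - <<'E'
from h import *
plan(lane(0,x=.066,dz=.05,off=.008),173.6,-30)
E
```

```text
F [-0.26  0.22 -4.29] T [ 0.067 -0.069  0.003] sd [0.031 0.023 0.03 ] T tool [-0.086 -0.041 -0.003] w 0.024136798197086175 q [ 0.49  0.27  1.15  0.    1.73 -0.73] t 58.35
F [ 0.21  0.12 -3.46] T [ 0.061 -0.059  0.007] sd [0.018 0.045 0.029] T tool [-0.078 -0.035 -0.007] w 0.023696604343554736 q [ 0.49  0.27  1.15  0.    1.73 -0.73] t 58.6
steps [(148, 77, 18), (174, 26, 187), (190, 200, 245), (201, 255, 229), (207, 229, 196), (281, 167, 193), (288, 191, 49), (319, 70, 221), (340, 220, 28), (352, 26, 75)]
rot [ -3.63 -29.85 -13.55] shift in target axes [-0.0642 -0.278   0.0753] in present axes [-0.1572 -0.2475  0.033 ]
```

Δ ≈ +0.063: the heavy end points away. Flip +166° and check.

Request:
servo_tool(rows=[0,0,7,0,0,0,255,0,0,7,0,0,0,255,0,0,7,0,0,0,255,0,0,7,0,0,0,255,0,0,7,0,0,0,255,0,0,7,0,0,0,255,0,0,7,0,0,0,255,0,0,7,0,0,0,255,0,0,7,0,0,0,255,0,0,7,0,0,0,255,0,0,7,0,0,0,255,0,0,7,0,0,0,255])

```text
time: 59.65
ee_pos: [0.571, 0.3429, 0.158]
tcp_rot: [0.0, 0.791, 0.611, 0.0]
contact_force: [1.1, 0.4, -3.3]
grip_width: 0.0236
gripper_force: 30.0
```

Request:
servo_tool(rows=[0,0,7,0,0,0,255,0,0,7,0,0,0,255,0,0,7,0,0,0,255,0,0,7,0,0,0,255,0,0,7,0,0,0,255,0,0,7,0,0,0,255,0,0,7,0,0,0,255,0,0,7,0,0,0,255,0,0,7,0,0,0,255,0,0,7,0,0,0,255,0,0,7,0,0,0,255,0,0,5,0,0,0,255])

```text
time: 60.65
ee_pos: [0.5711, 0.3429, 0.158]
tcp_rot: [-0.0, 0.998, -0.058, 0.0]
contact_force: [0.1, -0.0, -3.0]
grip_width: 0.0237
gripper_force: 30.0
```

Request:
servo_tool(rows=[0,0,0,0,0,0,255,0,0,0,0,0,0,255,0,0,0,0,0,0,255])

```text
time: 60.9
ee_pos: [0.571, 0.3429, 0.1579]
tcp_rot: [-0.0, 0.999, -0.053, 0.0]
contact_force: [-0.2, 0.2, -3.2]
grip_width: 0.0236
gripper_force: 30.0
```

```bash
python3 st.py|head -1;python3 st.py|head -1; python3 prof.py;python3 - <<'E'
from h import *
plan(lane(0,x=.066,dz=.05,off=.008),-6.4,30)
E
```

```text
F [-0.07 -0.17 -3.5 ] T [ 0.032 -0.102  0.008] sd [0.028 0.031 0.02 ] T tool [ 0.043  0.097 -0.008] w 0.02411471245906023 q [0.49 0.27 1.15 0.   1.73 2.17] t 61.15
F [ 0.13  0.19 -3.53] T [ 0.031 -0.091 -0.012] sd [0.033 0.045 0.025] T tool [0.041 0.087 0.012] w 0.023590132602824873 q [0.49 0.27 1.15 0.   1.73 2.17] t 61.4
steps [(148, 81, 20), (174, 31, 226), (229, 217, 167), (288, 159, 48), (318, 86, 253), (340, 253, 41), (352, 43, 68)]
rot [-0.04 30.    0.13] shift in target axes [0.0643 0.278  0.0752] in present axes [0.0926 0.2782 0.033 ]
```

Reading −0.096, as predicted: the heavy end faces the robot. Tilt and carry to lane 0.

Request:
servo_tool(rows=[0,6,0,0,0,0,255,0,6,0,0,0,0,255,0,6,0,0,0,0,255,0,6,0,0,0,0,255,0,6,0,0,0,0,255,0,0,0,0,0,0,255,0,0,0,0,0,0,255])

```text
time: 62.03
ee_pos: [0.5688, 0.343, 0.1561]
tcp_rot: [0.015, 0.965, -0.052, 0.256]
contact_force: [0.8, -1.6, -3.6]
grip_width: 0.0237
gripper_force: 30.0
```

Request:
servo_tool(rows=[0,0,0,0.0071,0.0307,0.008,255,0,0,0,0.0071,0.0307,0.008,255,0,0,0,0.0071,0.0307,0.008,255,0,0,0,0.0071,0.0307,0.008,255,0,0,0,0.0071,0.0307,0.008,255,0,0,0,0.0071,0.0307,0.008,255,0,0,0,0.0071,0.0307,0.008,255,0,0,0,0.0071,0.0307,0.008,255,0,0,0,0.0071,0.0307,0.008,255,0,0,0,0,0,0,255,0,0,0,0,0,0,255,0,0,0,0,0,0,255])

```text
time: 63.03
ee_pos: [0.6325, 0.0576, 0.1289]
tcp_rot: [0.014, 0.964, -0.054, 0.259]
contact_force: [0.4, 0.3, -4.4]
grip_width: 0.024
gripper_force: 30.0
```

Request:
servo_tool(rows=[0,0,0,0,0,0,255,0,0,0,0,0,0,255])

```text
time: 63.2
ee_pos: [0.6318, 0.0594, 0.1281]
tcp_rot: [0.014, 0.964, -0.052, 0.259]
contact_force: [0.5, 0.9, -4.5]
grip_width: 0.0239
gripper_force: 30.0
```

```bash
python3 prof.py;python3 - <<'E'
from h import *
plan(lane(0,x=.066,dz=.001,off=.008),-6.4,30);print(cur()[2]["contact_force"])
E
```

```text
steps [(148, 121, 24), (174, 29, 245), (277, 239, 146), (288, 146, 73), (295, 79, 117), (312, 128, 95), (340, 113, 12), (352, 11, 74)]
rot [-0.13 -0.    0.19] shift in target axes [-0.0004  0.0031  0.0523] in present axes [-0.0004  0.0032  0.0523]
[ 0.80437125 -0.46719259 -2.3535829 ]
```

Request:
servo_tool(rows=[0,0,0,0,0.003,0.015,255,0,0,0,0,0,0.015,255,0,0,0,0,0,0.011,255,0,0,0,0,0,0.007,255,0,0,0,0,0,0.004,255,0,0,0,0,0,0.001,255,0,0,0,0,0,0,255,0,0,0,0,0,0,255])

```text
time: 63.92
ee_pos: [0.6578, 0.0527, 0.0821]
tcp_rot: [0.014, 0.964, -0.053, 0.259]
contact_force: [-0.1, -0.7, -3.9]
grip_width: 0.0238
gripper_force: 30.0
```

```bash
python3 - <<'E'
from h import *
plan(lane(0,x=.066,dz=.0,off=.008),-6.4,30);print(cur()[2]["contact_force"])
E
```

```text
rot [-0.08 -0.05  0.13] shift in target axes [-0.0006 -0.0007  0.0003] in present axes [-0.0006 -0.0007  0.0003]
[-0.12323513 -0.73272943 -3.94950194]
```

Request:
servo_tool(rows=[0,0,0,0,0,0.001,255,0,0,0,0,0,0,255,0,0,0,0,0,0,125,0,0,0,0,0,0,125,0,0,0,0,0,0,125,0,0,0,0,0,0,125,0,0,0,0,0,0,125,0,0,0,0,0,-0.01,125,0,0,0,0,0,-0.02,125,0,0,0,0,0,-0.03,125,0,0,0,0,0,-0.03,125])

```text
time: 64.83
ee_pos: [0.612, 0.0572, 0.1588]
tcp_rot: [0.014, 0.965, -0.053, 0.257]
contact_force: [0.4, 0.2, 1.4]
grip_width: 0.0448
gripper_force: 0.0
```

Request:
servo_tool(rows=[0,-6,0,0,0,0,255,0,-6,0,0,0,0,255,0,-6,0,0,0,0,255,0,-6,0,0,0,0,255,0,-6,0,0,0,0,255,0,0,0,0,0,-0.01,255])

```text
time: 65.33
ee_pos: [0.6136, 0.0565, 0.1624]
tcp_rot: [0.0, 0.998, -0.055, -0.007]
contact_force: [0.4, 0.3, -1.7]
grip_width: 0.0083
gripper_force: 0.0
```

Request:
servo_tool(rows=[0,0,0,-0.0149,0.0342,-0.0025,255,0,0,0,-0.0149,0.0342,-0.0025,255,0,0,0,-0.0149,0.0342,-0.0025,255,0,0,0,-0.0149,0.0342,-0.0025,255,0,0,0,-0.0149,0.0342,-0.0025,255,0,0,0,-0.0149,0.0342,-0.0025,255,0,0,0,-0.0149,0.0342,-0.0025,255,0,0,0,-0.0149,0.0342,-0.0025,255,0,0,0,-0.0149,0.0342,-0.0025,255,0,0,0,-0.0149,0.0342,-0.0025,255,0,0,0,-0.0149,0.0342,-0.0025,255,0,0,0,-0.0149,0.0342,-0.0025,255])

```text
time: 66.33
ee_pos: [0.3893, -0.3322, 0.2006]
tcp_rot: [0.002, 0.999, -0.055, 0.002]
contact_force: [0.7, -0.2, -0.3]
grip_width: 0.0004
gripper_force: 0.0
```

Request:
servo_tool(rows=[0,0,0,0,0,0,255,0,0,0,0,0,0,255,0,0,0,0,0,0,255,0,0,0,0,0,0,255])

```text
time: 66.67
ee_pos: [0.3913, -0.3299, 0.1992]
tcp_rot: [0.0, 0.999, -0.054, 0.001]
contact_force: [0.6, 1.0, -0.8]
grip_width: 0.0004
gripper_force: 0.0
```

```bash
python3 - <<'E'
from h import *
print(cur()[0]);w=snap("wrist");s=snap("scene");t=snap("top")
for n,c in zip("wst",(w,s,t)): pickle.dump(c,open(n+"11.pkl","wb"))
a=cv2.resize(s["color"][180:270,190:310],(400,300),interpolation=cv2.INTER_CUBIC)
b=cv2.resize(t["color"][130:205,220:340],(400,250),interpolation=cv2.INTER_CUBIC)
L=np.vstack([a,b,np.zeros((50,400,3),np.uint8)])
R=cv2.resize(w["color"],(400,300));R=np.vstack([R,R*0])
cv2.imwrite("pics/m11.png",np.hstack([L,R]))
print(proj(w,[[.4555,-.338,.1],[.503,-.3885,.064]]))
E
```

```text
[ 0.39131273 -0.32993385  0.19921725]
[[280.01171693 138.10596832]
 [326.75270401  81.96482204]]
```

View pics/m11.png

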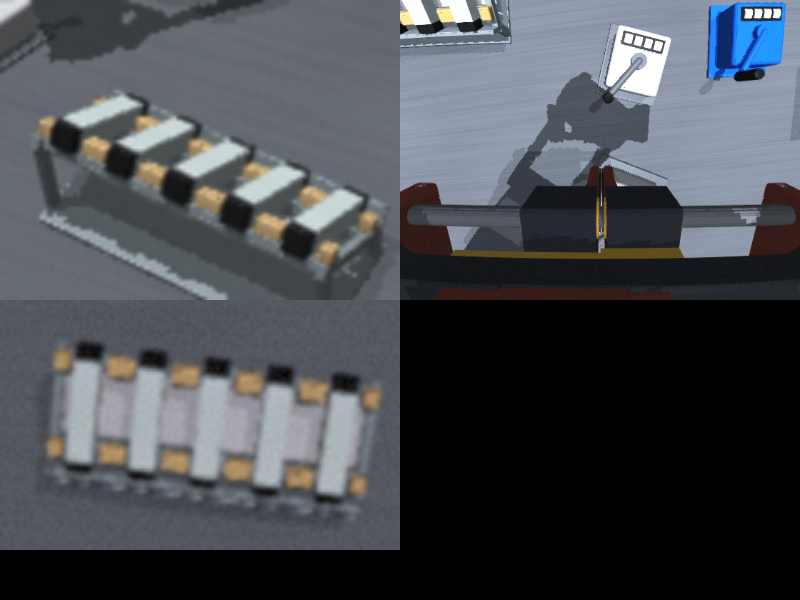

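All five plungers lie between the blocks in lanes 0–4, lower ends near the stop strip. In the wrist half the knob is at wrist pixel (291,137) and the hinge at (336,85). Now I'll check seating numerically and work out the push.

```bash
python3 - <<'E'
from h import *
w,s,t=[pickle.load(open(n+"11.pkl","rb")) for n in "wst"]
def onbed(c,uv,z):
    o,d=ray(c,uv);o=RR.inv().apply(o-RO);d=RR.inv().apply(d);return o+d*((z-o[2])/d[:,2])[:,None]
for n,c in(("top",t),("scene",s)):
    h=cv2.cvtColor(c["color"],cv2.COLOR_BGR2HSV);g=c["color"].astype(int)
    m=((g.min(2)>150)&(g[...,1]>=g[...,2]+4)).astype(np.uint8)
    k,l,st,ce=cv2.connectedComponentsWithStats(m)
    for i in range(1,k):
        b=onbed(c,[ce[i]],.024)[0]
        if st[i,4]>60 and -.03<b[0]<.15 and abs(b[1])<.16:
            q=np.argwhere(l==i)[:,::-1];B=onbed(c,q,.024);ax=cv2.fitLine(B[:,:2].astype(np.float32),cv2.DIST_L2,0,.01,.01).ravel()
            print(n,st[i,4],"centre",(B.mean(0)[:2]*1000).round(1),"x range",(B[:,0].min()*1000).round(),(B[:,0].max()*1000).round(),"ang",np.degrees(np.arctan2(ax[1],ax[0])).round(1))
im=w["color"].astype(int).mean(2);m=(im<45).astype(np.uint8);m[:100]=0;m[175:]=0
k,l,st,ce=cv2.connectedComponentsWithStats(m)
for i in range(1,k):
    if 30<st[i,4]<900: print("dark",st[i],ce[i].round(1),onz(w,[ce[i]],.1)[0].round(4),onz(w,[ce[i]],.08)[0].round(4))
H=onz(w,[[336,85.4]],.066)[0];print("hinge",H)
E
```

```text
top 205 centre [ 60.  117.9] x range 14.0 105.0 ang 0.5
top 215 centre [60.7 59.5] x range 14.0 105.0 ang 0.3
top 218 centre [60.6  1.6] x range 14.0 105.0 ang 0.4
top 209 centre [ 60.9 -56.5] x range 14.0 106.0 ang -0.2
top 205 centre [  60.6 -115.2] x range 14.0 105.0 ang -0.7
scene 90 centre [  56.4 -117.6] x range 6.0 102.0 ang 1.2
scene 92 centre [ 55.4 -59.1] x range 7.0 101.0 ang 1.1
scene 99 centre [56.2 -1.1] x range 8.0 101.0 ang 1.2
scene 102 centre [56.1 56.6] x range 8.0 101.0 ang 0.4
scene 110 centre [ 56.4 114.8] x range 8.0 101.0 ang 0.5
dark [468 100  42  14 413] [485.7 105.9] [ 0.4652 -0.5223  0.1   ] [ 0.4657 -0.5362  0.08  ]
dark [283 129  16  16 162] [290.3 137.3] [ 0.4552 -0.3471  0.1   ] [ 0.4549 -0.3477  0.08  ]
hinge [ 0.49869415 -0.39680909  0.066     ]
```

Seating is good: all centres are at x≈60 mm, against the stop. The knob is at (0.455, −0.3475) and the hinge at (0.499, −0.397), giving a 66 mm radius as described. Rotate the tool for the push.

Request:
servo_tool(rows=[0,0,-7,0,0,0,255,0,0,-7,0,0,0,255,0,0,-7,0,0,0,255,0,0,-7,0,0,0,255,0,0,-7,0,0,0,255,0,0,-7,0,0,0,255,0,0,-7,0,0,0,255,0,0,-7,0,0,0,255,0,0,-7,0,0,0,255,0,0,-7,0,0,0,255,0,0,-6.5,0,0,0,255])

```text
time: 67.73
ee_pos: [0.3913, -0.3304, 0.1984]
tcp_rot: [-0.0, 0.816, 0.578, 0.0]
contact_force: [-0.4, -0.1, 0.2]
grip_width: 0.0004
gripper_force: 0.0
```

Request:
servo_tool(rows=[0,0,0,0.02,0.031,0,255,0,0,0,0.02,0.031,0,255,0,0,0,0,0,0,255,0,0,0,0,0,0,255,0,0,0,0,0,0,255])

```text
time: 68.15
ee_pos: [0.4627, -0.3139, 0.1983]
tcp_rot: [-0.0, 0.818, 0.576, -0.0]
contact_force: [0.1, -1.3, -0.1]
grip_width: 0.0004
gripper_force: 0.0
```

```bash
python3 - <<'E'
from h import *
plan([.463,-.3132,.078],70.3)
E
```

```text
rot [-0.05  0.01  0.02] shift in target axes [8.000e-04 1.000e-04 1.203e-01] in present axes [0.0008 0.0002 0.1203]
```

Descend beside the knob, then push along tool −x.

Request:
servo_tool(rows=[0,0,0,0.001,0,0.03,255,0,0,0,0,0,0.03,255,0,0,0,0,0,0.03,255,0,0,0,0,0,0.02,255,0,0,0,0,0,0.01,255,0,0,0,0,0,0,255,0,0,0,0,0,0,255])

```text
time: 68.73
ee_pos: [0.4626, -0.3139, 0.0795]
tcp_rot: [0.0, 0.818, 0.575, 0.0]
contact_force: [-0.1, 0.1, 1.2]
grip_width: 0.0005
gripper_force: 0.0
```

Request:
servo_tool(rows=[0,0,0,-0.008,0,0,255,0,0,0,-0.008,0,0,255,0,0,0,-0.008,0,0,255,0,0,0,-0.008,0,0,255,0,0,0,-0.008,0,0,255,0,0,0,0,0,0,255,0,0,0,0,0,0,255])

```text
time: 69.32
ee_pos: [0.4495, -0.352, 0.0789]
tcp_rot: [0.0, 0.818, 0.575, 0.0]
contact_force: [0.8, 2.8, 1.3]
grip_width: 0.0005
gripper_force: 1.1
```

Request:
servo_tool(rows=[0,0,0,-0.008,0,0,255,0,0,0,-0.008,0,0,255,0,0,0,-0.008,0,0,255,0,0,0,-0.005,0,0,255,0,0,0,-0.005,0,0,255,0,0,0,0,0,0,255,0,0,0,0,0,0,255])

```text
time: 69.9
ee_pos: [0.4392, -0.3834, 0.0786]
tcp_rot: [0.001, 0.818, 0.575, 0.001]
contact_force: [6.2, 4.3, 0.7]
grip_width: 0.0007
gripper_force: 3.1
```

```bash
python3 - <<'E'
from h import *
p,R,s=cur();print(p,s["contact_force"],R.inv().apply(s["contact_force"]))
t=snap("top");g=t["color"]
a=cv2.resize(g[190:260,345:435],(514,400),interpolation=cv2.INTER_CUBIC)
w=cv2.resize(snap("wrist")["color"],(286,400));cv2.imwrite("pics/m12.png",np.hstack([a,w]))
E
```

```text
[ 0.43920769 -0.38336193  0.07862635] [6.15528563 4.28263148 0.68958069] [ 6.11138858  4.34827882 -0.66887669]
```

Request:
servo_tool(rows=[0,0,0,-0.004,0,0,255,0,0,0,0,0,0,255,0,0,0,0,0,0,255])

```text
time: 70.25
ee_pos: [0.438, -0.3868, 0.0786]
tcp_rot: [0.001, 0.818, 0.576, 0.001]
contact_force: [6.0, 5.1, 0.2]
grip_width: 0.0005
gripper_force: 3.3
```

Request:
servo_tool(rows=[0,0,0,-0.003,0,0,255,0,0,0,0,0,0,255,0,0,0,0,0,0,255])

```text
time: 70.5
ee_pos: [0.4378, -0.3877, 0.0787]
tcp_rot: [-0.0, 0.817, 0.576, 0.003]
contact_force: [8.4, 10.4, 1.7]
grip_width: 0.0004
gripper_force: 6.5
```

The finger stalled as force rose to 13 N: the lever is at its stop. A firmer 2 mm push, hold, then look.

Request:
servo_tool(rows=[0,0,0,-0.002,0,0,255,0,0,0,0,0,0,255,0,0,0,0,0,0,255,0,0,0,0,0,0,255])

```text
time: 70.83
ee_pos: [0.4378, -0.3881, 0.0787]
tcp_rot: [-0.001, 0.817, 0.577, 0.004]
contact_force: [10.4, 14.4, 1.2]
grip_width: 0.0006
gripper_force: 8.9
```

```bash
python3 - <<'E'
from h import *
t=snap("scene");g=t["color"]
a=cv2.resize(g[140:215,145:265],(800,500),interpolation=cv2.INTER_CUBIC)
cv2.imwrite("pics/m12.png",a)
H=np.array([.4987,-.3968,.1])
for d in(0,.9,1.0): 
    an=np.radians(131.6)+d;k=H+.066*np.array([np.cos(an),np.sin(an),0]);q=(proj(t,[k])[0]-[145,140])*[800/120,500/75];print(d,q.round())
E
```

```text
0 [358. 170.]
0.9 [293. 119.]
1.0 [281. 117.]
```

View pics/m12.png

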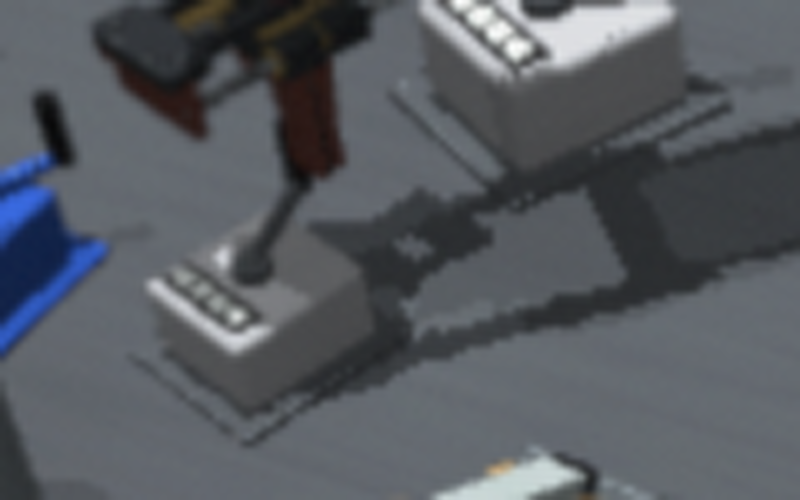

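The lever arm points up-right from the hinge (250,265) to the knob near (290,150), matching about 1.0 rad. Force is 18 N against a hard stop. Back off and rise.

Request:
servo_tool(rows=[0,0,0,0.012,0,0,255,0,0,0,0.015,0,0,255,0,0,0,0.015,0,0,255,0,0,0,0.015,0,0,255,0,0,0,0.015,0,0,255,0,0,0,0.015,0,0,255,0,0,0,0.012,0,0,255,0,0,0,0,0,-0.03,255,0,0,0,0,0,-0.035,255,0,0,0,0,0,-0.035,255,0,0,0,0,0,0,255,0,0,0,0,0,0,255])

```text
time: 71.88
ee_pos: [0.4695, -0.299, 0.1818]
tcp_rot: [0.003, 0.818, 0.575, 0.001]
contact_force: [-0.2, 0.0, -0.2]
grip_width: 0.0004
gripper_force: 0.0
```

Request:
servo_tool(rows=[0,0,0,0.03,0,0,255,0,0,0,0.03,0,0,255,0,0,0,0.03,0,0,255,0,0,0,0,0,0,255,0,0,0,0,0,0,255,0,0,0,0,0,0,255,0,0,0,0,0,0,255,0,0,0,0,0,0,255])

```text
time: 72.55
ee_pos: [0.4983, -0.2147, 0.178]
tcp_rot: [-0.0, 0.818, 0.575, -0.0]
contact_force: [0.6, -0.9, 0.8]
grip_width: 0.0001
gripper_force: 0.0
```

```bash
python3 - <<'E'
from h import *
s=pickle.load(open("s11.pkl","rb"));n=snap("scene")
t0=pickle.load(open("t11.pkl","rb"));
an=np.radians(131.6);H=np.array([.4987,-.3968,.08])
def dark(c,d):
    k=H+.066*np.array([np.cos(an+d),np.sin(an+d),0]);u,v=proj(c,[k])[0].round().astype(int);return c["color"][v-3:v+4,u-1:u+2].mean().round(1)
for d in(0,.1,.2,.5,1.): print(d,"at rest pic",dark(pickle.load(open("scene.pkl","rb")),d),"now",dark(n,d))
b=pickle.load(open("scene.pkl","rb"))["color"].astype(int)
print("box diff",np.abs(n["color"].astype(int)-b)[155:215,165:215].mean(2).__gt__(40).sum())
# spanner/die/oil regions and rack vs earlier
r=np.abs(n["color"].astype(int)-s["color"].astype(int)).mean(2);print("rack change px",(r[200:285,195:315]>50).sum())
print(cur()[0],cur()[2]["contact_force"],cur()[2]["time"])
E
```

```text
0 at rest pic 22.4 now 22.6
0.1 at rest pic 39.2 now 38.8
0.2 at rest pic 41.8 now 41.4
0.5 at rest pic 103.4 now 102.9
1.0 at rest pic 105.9 now 105.4
box diff 149
rack change px 207
[ 0.49836472 -0.21465876  0.17817353] [-1.16372137 -0.12888984 -0.6262411 ] 72.6
```

```bash
python3 -c "
from rig import arm
print(arm.finish_job())"
```

```text
the job is handed in; nothing more can be done
None
```

I handed the job in at about 73 s: all five plungers measured seated at the stop strip with the heavy end downhill (from the wrist-moment readings), and the lever was swung to its stop and sprang back; the judge returned no verdict.

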